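# Pack plasma bottles into a cooled carrier and lock its cover with T-keys

### The job

Slide the blue cover of the cooled carrier open and stand every blue-capped plasma bottle upright on the floor of its bay; leave the red-capped bottle and the other things on the bench where they are. Then slide the cover fully shut, and lock it: take the two T-keys from their stand, put one down through each of the cover's two slots until its collar rests on the cover, and turn it a quarter turn so that its head lies squarely across the slot.

Things in the scene. Friction and masses are not known exactly. Their poses are not given: they have to be found in the camera images.
- carrier: Cooled carrier, fixed. Origin: on the bench under the centre of its open-topped bay; x from the robot's side towards its grey cooling unit, z up. Bay: inside 190 x 190 mm, walls 20 mm thick, floor 10 mm and rim 132 mm above the bench. Cooling unit: closed box, x = 115 to 365 mm, 230 mm wide, 132 mm high. At y = +-150 mm a steel ledge (80 mm along x, out to y = +-175 mm) just below the rim.
- cover (a joint): Sliding blue cover, m: 0 = fully shut over the bay, 0.22 = fully open (bay clear); grows as it moves along the carrier's +x over the cooling unit. Plate 230 x 230 mm, 8 mm thick, upper face 141 mm above the bench, a slotted ear on each side over the ledges. Stops at both ends, stays where it is left, takes about 3 N to slide.
- cover_handle (a point): Centre of the cover's black handle, moving with the cover: an upright plate 90 mm long (carrier's y), 14 mm thick (carrier's x), from 141 to 177 mm above the bench, near the cover's edge on the robot's side; this point is 162 mm above the bench, and at x = -85 mm in the carrier's frame with the cover shut.
- bay_floor (a point): Centre of the bay's floor (upper face), axes as the carrier's.
- slot_left (a point): Centre of the left locking slot (+y side) at the cover's upper face when shut; fixed to the carrier; x along the slot, z up. With the cover shut, the slots in its ear and in the steel ledge below line up: 54 mm long (x), 18 mm wide (y), 17 mm deep in all, open air below. Key home: collar on the cover, key origin at this height; turned across, its head catches under the ledge.
- slot_right (a point): Centre of the right locking slot (-y side) at the cover's upper face when shut; fixed to the carrier; x along the slot, z up. With the cover shut, the slots in its ear and in the steel ledge below line up: 54 mm long (x), 18 mm wide (y), 17 mm deep in all, open air below. Key home: collar on the cover, key origin at this height; turned across, its head catches under the ledge.
- key_stand: Grey stand fixed to the bench, 100 mm (x) x 160 mm (y) x 50 mm high, with two pockets (58 x 22 mm, long along x) at y = +-40 mm, in each of which a T-key stands. Origin: centre of the underside.
- key1: T-key, 82 mm tall, 0.12 kg, upright in the stand at first (collar on its top). Origin: underside of the collar, z up, x along the T-head. Below: shank 12 mm across, then the head, a bar 12 mm thick, 48 mm long, lowest point 34 mm under the origin. Above: collar 34 mm across, 6 mm thick; then orange grip plate, 46 mm long (x, parallel to the head), 14 mm thick (y), from 6 to 48 mm. Either key fits either slot.
- key2: T-key, 82 mm tall, 0.12 kg, upright in the stand at first (collar on its top). Origin: underside of the collar, z up, x along the T-head. Below: shank 12 mm across, then the head, a bar 12 mm thick, 48 mm long, lowest point 34 mm under the origin. Above: collar 34 mm across, 6 mm thick; then orange grip plate, 46 mm long (x, parallel to the head), 14 mm thick (y), from 6 to 48 mm. Either key fits either slot.
- bottle1: Plasma bottle with a blue screw cap, standing upright, 100 mm tall: steel foot 66 mm across and 18 mm high, amber body 58 mm across up to 56 mm, sloping shoulder up to 68 mm, then the cap, 38 mm across, from 70 to 100 mm (grip it there). About 0.45 kg, bottom-heavy. Origin: centre of the underside, z up. It may be absent. To be packed.
- bottle2: Plasma bottle with a blue screw cap, standing upright, 100 mm tall: steel foot 66 mm across and 18 mm high, amber body 58 mm across up to 56 mm, sloping shoulder up to 68 mm, then the cap, 38 mm across, from 70 to 100 mm (grip it there). About 0.45 kg, bottom-heavy. Origin: centre of the underside, z up. It may be absent. To be packed.
- bottle3: Plasma bottle with a blue screw cap, standing upright, 100 mm tall: steel foot 66 mm across and 18 mm high, amber body 58 mm across up to 56 mm, sloping shoulder up to 68 mm, then the cap, 38 mm across, from 70 to 100 mm (grip it there). About 0.45 kg, bottom-heavy. Origin: centre of the underside, z up. It may be absent. To be packed.
- bottle4: Plasma bottle with a blue screw cap, standing upright, 100 mm tall: steel foot 66 mm across and 18 mm high, amber body 58 mm across up to 56 mm, sloping shoulder up to 68 mm, then the cap, 38 mm across, from 70 to 100 mm (grip it there). About 0.45 kg, bottom-heavy. Origin: centre of the underside, z up. It may be absent. To be packed.
- reject: Plasma bottle with a red screw cap, standing upright, 100 mm tall: steel foot 66 mm across and 18 mm high, amber body 58 mm across up to 56 mm, sloping shoulder up to 68 mm, then the cap, 38 mm across, from 70 to 100 mm (grip it there). About 0.45 kg, bottom-heavy. Origin: centre of the underside, z up. A rejected one: stays where it is.
- dish: Bystander: steel bowl, 90 mm across, 30 mm high. Origin: centre of the underside.
- scanner: Bystander: bar code scanner lying flat, 120 x 42 mm, 45 mm high. Origin: centre of the underside.

How it is judged:
By the outcome, as a careful person would: the job done as asked, in the order asked, and still so for the second after the job is handed in, with the robot touching nothing.
Of bottle1, bottle2, bottle3, bottle4 only 2 to 4 are there at a start; the rules pass over those that are not, and their reading is None.
At some moment in a run one of bottle1, bottle2, bottle3, bottle4 may be knocked a few centimetres aside while the robot is not near it.
It also fails if it takes over 210 s, if anything falls off the work surface, if the arm or the gripper's body presses on something with over 40 N, if the wrist force passes 120 N, or if a joint passes its speed limit or range.

### The arm

A 7-joint arm with a two-finger parallel gripper is mounted at the origin on the work surface. World frame = base frame: x ahead of the robot, y to its left, z up, the work surface at z = 0. Lengths are in m, angles in rad, forces in N, time in s.
With the tool pointing down it reaches from about 0.35 to 0.9 m from the base axis. Payload 8.1 kg.
Tool frame: the origin (TCP) lies between the finger pads; the fingertips stand 11 mm ahead of it and the grasp point (between the pads) lies 8 mm behind it; z points along the fingers, y is the line along which they close (so a half turn about z gives the same grasp; the last joint's range is limited). The gripper opens to 92 mm and grips with 3 to 60 N. Pads are 19 mm wide; open, the fingers measure 130 mm over their backs; the gripper's body (75 mm by 190 mm) begins 47 mm behind the grasp point.
Start: joints at [1.238, 0.434, 0.025, 1.573, -0.012, 1.134, -0.075], TCP at [0.142, -0.609, 0.238] pointing down, gripper open.
Joint ranges: [-2.62, 2.62], [-0.44, 2.09], [-1.27, 1.32], [0.08, 2.57], [-1.32, 4.46], [0.12, 2], [-2.74, 2.74]. Speed limits (rad/s): [2.22, 2.22, 3.01, 3.01, 3.14, 3.14, 3.14].

### API

Orientations are given as a rotation vector (axis times angle).
In Python, from cell import ctrl gives the robot as it stands.
- The arm moves only by the tool jog_arm, never from a script. Its argument "rows" is a list that holds one entry, the list of rows, each a list of 7 numbers: the opening, from -1 (shut) to 1 (fully open), then the shift along the tool's x, y, z in cm, then the turn, a rotation vector about the tool's x, y, z in degrees. In form: [[[jaw, x, y, z, ax, ay, az], ...]]. A call has 1 to 8 rows; each row shifts and turns the commanded pose from where the row before left it, along the tool's axes as they then stand; what a row does not reach is not made up. A row lasts 1/10 s, in which the tool goes at most 50 mm and 8.59 degrees, less where a joint would pass 70% of its speed; a pose out of reach is approached as far as the arm can. A call is refused whole if a number of a shift passes 5 or a number of a turn 8.59, either way. A call with a gripper value outside its range is refused whole. The fingers move at their own pace and stop on an object; "newtons" is the grip in N (left out, the last holds). Time passes only in rows, so rows that do not move let the fingers close. It gives the time, the measured TCP pose, the force, the opening and the grip force at its end, in the units of the state.
- ctrl.get_state(): the state, without advancing time (a new reading comes with each control period).
- ctrl.read_camera(name): name is "side" or "top"; returns (picture, depth): 400x640x3 uint8, blue, green, red; 400x640 float32, m along the optical axis (not along the pixel's ray), 0 where there is no reading.
- ctrl.camera_info(name): a dict with "fx", "fy", "cx", "cy" (pixels), "cam_to_world" (4x4, takes a point from camera to world coordinates). Camera axes: x right, y up, looking along -z (the intrinsics and any distortion apply to the point x, -y, -z); pixel columns grow to the right and rows downward; lengths in m; the calibration is good to about 2 mm. A picture is of the moment at which its call begins. camera_info takes no time and is no camera call.
- ctrl.close_job(): hands the job in; it is judged then, once.
Trained networks look in the newest picture that a camera, given by its name, has taken for a name from the list of things; names that differ only in an ending like _2 or _b are one class to them, and where a whole thing is asked for, a point or a joint stands for the part that bears it (a point fixed in the world has none). Each returns a list of dicts, best first, with "score" (0 to 1); they miss things now and then, are a little off and sometimes report something else, mostly with a low value. They report only what shows in the picture. A call takes as long as a camera call.
- ctrl.recognise(camera, target): "point" ([x, y, z] in m, in world coordinates, good to about 4 mm: the middle of the surface that is visible of it).
The state is a dict: "time": time; "q": joint angles; "joint_velocities": joint speeds; "joint_torque": joint torques, N m; "tcp_pos": TCP position; "ee_rot": TCP orientation; "wrist_force": force on the tool from outside, world axes, zero at the start; "wrist_torque": the same for the moment, N m; "width": finger opening in m; "grip_force": force on a finger pad.
Only numpy, scipy, OpenCV 4.12 (cv2) and the standard library are available. Lean on these libraries where they do the work, as an engineer would, in place of code of your own. Each camera call takes 0.05 s, during which the arm holds its last target. There are 200 camera calls.

## Working session

There is one attempt and no reset: what is moved stays moved. The work goes in short steps, Python scripts to look and compute and a tool call to move; the robot and the scene stay as the last step left them, time stands still between calls to the robot, and variables do not carry over. Pictures are saved under pics/ and viewed, at most 14 in all, crops included, and the job is handed in when it is done.

Besides the shell and the picture viewer there is one more tool, called after "Call:" in YAML: its name, and indented under it one key for each argument. jog_arm: Moves the arm, as the interface text tells. Its arguments: {"type":"object","properties":{"rows":{"type":"array"},"newtons":{"type":"number"}},"required":["rows"]}

```bash
ls; mkdir -p pics
cat > h.py <<'E'
import numpy as np, cv2
from cell import ctrl
from scipy.spatial.transform import Rotation as R
def snap(cam,fn=None):
    im,d=ctrl.read_camera(cam)
    if fn: cv2.imwrite('pics/'+fn,im)
    return im,d
def world(cam,d):
    """HxWx3 world points"""
    i=ctrl.camera_info(cam); h,w=d.shape
    u,v=np.meshgrid(np.arange(w),np.arange(h))
    P=np.stack([(u-i['cx'])/i['fx']*d,-(v-i['cy'])/i['fy']*d,-d,np.ones_like(d)],-1)
    W=P@np.array(i['cam_to_world']).T
    W=W[...,:3]; W[d==0]=np.nan
    return W
def delta(p,yaw=None):
    """shift in tool axes (cm) to world point p"""
    s=ctrl.get_state(); T=R.from_rotvec(s['ee_rot'])
    return np.round(T.inv().apply(np.array(p)-s['tcp_pos'])*100,2)
E
python3 - <<'E'
from h import *
print({k:v for k,v in ctrl.get_state().items()})
for c in('top','side'):
    im,d=snap(c,c+'0.png'); np.save(c+'0.npy',world(c,d)); print(c,{k:np.round(v,3) if k!='distortion' else v for k,v in ctrl.camera_info(c).items()})
for n in ['carrier','cover_handle','key_stand','key1','bottle1','reject','dish','scanner']:
    print(n,[(np.round(r['point'],3),round(r['score'],2)) for r in ctrl.recognise('top',n)])
E
```

```text
pics
{'time': 0.0, 'q': array([ 1.23841324,  0.43521477,  0.02501981,  1.57407879, -0.0115859 ,
        1.1339751 , -0.07506234]), 'joint_velocities': array([ 0.00104228, -0.00130752, -0.0009251 , -0.00125795, -0.00090061,
       -0.00059917, -0.00038535]), 'joint_torque': array([-1.08259886e-03, -6.67853093e+01,  9.84764323e-01, -3.14458537e+01,
       -6.05832366e-02,  4.28650354e-02,  1.23909808e-04]), 'tcp_pos': array([ 0.14216191, -0.60812926,  0.23695768]), 'ee_rot': array([-3.11941098e+00, -3.59871042e-01,  5.41655762e-04]), 'wrist_force': array([-0.66510874, -0.23897323,  0.58403473]), 'wrist_torque': array([ 0.00290652, -0.01463951, -0.03474158]), 'grip_force': 0.0, 'width': 0.09181276782090754}
top {'fx': np.float64(417.376), 'fy': np.float64(417.376), 'cx': np.float64(317.697), 'cy': np.float64(194.682), 'cam_to_world': array([[ 2.600e-02,  9.870e-01, -1.580e-01,  3.620e-01],
       [-1.000e+00,  2.600e-02, -3.000e-03,  3.600e-02],
       [ 1.000e-03,  1.580e-01,  9.870e-01,  1.108e+00],
       [ 0.000e+00,  0.000e+00,  0.000e+00,  1.000e+00]])}
side {'fx': np.float64(448.
[... 237 characters left out ...]
   ,  0.   ,  0.   ,  1.   ]])}
carrier [(array([ 0.627, -0.025,  0.143]), 0.57)]
cover_handle [(array([ 0.599, -0.014,  0.14 ]), 0.97)]
key_stand [(array([ 0.458, -0.365,  0.05 ]), 0.86), (array([ 0.629, -0.021,  0.141]), 0.4)]
key1 [(array([ 0.467, -0.4  ,  0.083]), 0.85), (array([ 0.455, -0.325,  0.082]), 0.8)]
bottle1 [(array([0.451, 0.414, 0.063]), 0.96), (array([0.567, 0.41 , 0.059]), 0.85), (array([0.403, 0.304, 0.063]), 0.81), (array([0.515, 0.315, 0.062]), 0.69), (array([ 0.654, -0.259,  0.012]), 0.28)]
reject [(array([0.634, 0.305, 0.06 ]), 0.59), (array([ 0.45 , -0.321,  0.083]), 0.23)]
dish [(array([ 0.654, -0.259,  0.009]), 0.6)]
scanner [(array([ 0.393, -0.196,  0.032]), 0.94)]
```

View pics/top0.png

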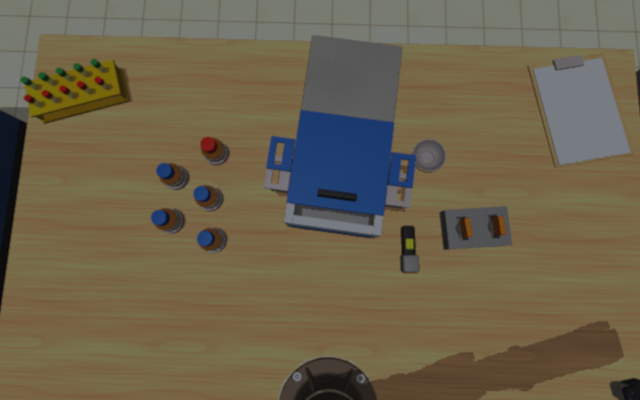

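View pics/side0.png

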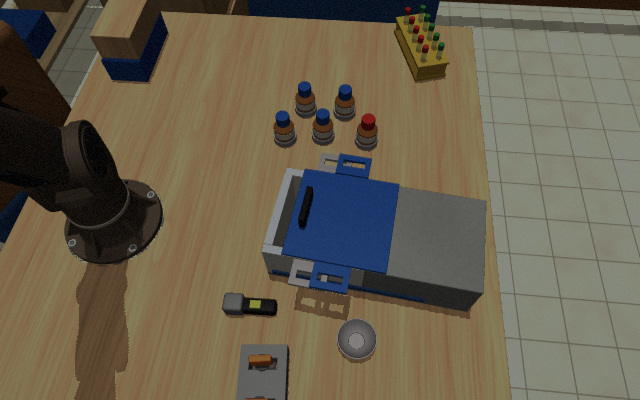

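Top view: the carrier has its cover part open (plate at about (342,160), handle at (337,195)). There are four blue caps at (171,175), (207,197), (167,220) and (211,240), and the red cap is at (213,150). The key stand is at (477,228) with keys at (465,228) and (497,226), the scanner at (409,250) and the dish at (429,155). The side view agrees.

```bash
cat > m.py <<'E'
from h import *
def rect(P):
    (c,s,a)=cv2.minAreaRect((P[:,:2]*1000).astype(np.float32)); return np.round(c,1),np.round(s,1),round(a,1)
def caps(cam,im,W):
    hsv=cv2.cvtColor(im,cv2.COLOR_BGR2HSV); H=hsv[...,0]; S=hsv[...,1]
    out=[]
    for nm,m in(('blue',(H>100)&(H<130)),('red',((H<8)|(H>172)))):
        m=m&(S>120)&(W[...,2]>.088)&(W[...,2]<.112)&(W[...,1]>.17)
        n,l,st,_=cv2.connectedComponentsWithStats(m.astype(np.uint8))
        for k in range(1,n):
            if st[k,4]<15: continue
            P=W[l==k]; T=P[P[:,2]>.096]
            if len(T)>8: out.append((nm,len(T),np.round((np.percentile(T,3,0)+np.percentile(T,97,0))/2,4)))
    return out
E
python3 - <<'E'
from m import *
for c in('top','side'):
    W=np.load(c+'0.npy'); im=cv2.imread(f'pics/{c}0.png'); hsv=cv2.cvtColor(im,cv2.COLOR_BGR2HSV)
    Z=W[...,2]; print(c)
    reg=(W[...,0]>.4)&(W[...,0]<1.15)&(abs(W[...,1])<.23)
    grey=reg&(Z>.122)&(Z<.15)
    blue=grey&(hsv[...,0]>100)&(hsv[...,0]<130)&(hsv[...,1]>120)
    k=np.ones((15,15),np.uint8)
    core=cv2.morphologyEx(grey.astype(np.uint8),cv2.MORPH_OPEN,np.ones((9,9),np.uint8))>0
    print('blue',rect(W[cv2.morphologyEx(blue.astype(np.uint8),cv2.MORPH_OPEN,k)>0]),np.nanmedian(Z[blue]))
    g2=reg&(Z>.122)&(Z<.137)&~blue
    print('nonblue top x range',rect(W[g2&(W[...,0]>.72)]) )
    print('rim+all',rect(W[grey]))
    hd=reg&(Z>.16)&(Z<.19); print('handle',rect(W[hd]),hd.sum(),np.nanmedian(W[hd],0))
    print('caps',caps(c,im,W))
    org=(Z>.085)&(Z<.115)&(W[...,1]<-.25)&(W[...,0]>.35)&(W[...,0]<.6)&(W[...,1]>-.5)
    n,l,st,_=cv2.connectedComponentsWithStats(org.astype(np.uint8))
    for j in range(1,n):
        if st[j,4]>10: print('key',rect(W[l==j]),st[j,4],np.nanmax(Z[l==j]))
    s=(Z>.042)&(Z<.056)&(W[...,1]<-.25)&(W[...,0]>.3)&(W[...,0]<.6)&(W[...,1]>-.5)
    print('stand',rect(W[s]))
E
```

```text
top
blue (array([588.6, -22. ]), array([223.1, 255.9]), 1.4) 0.14100553901765078
nonblue top x range (array([816.4, -38.2]), array([230.3, 202.1]), 83.8)
rim+all (array([677.9, -22.6]), array([350.3, 481. ]), 83.7)
handle (array([514.8,  -4.2]), array([89.6, 15. ]), 83.3) 281 [ 0.51338293 -0.00492795  0.17635887]
caps [('blue', 156, array([0.5747, 0.421 , 0.1   ])), ('blue', 159, array([0.5196, 0.3248, 0.1001])), ('blue', 166, array([0.458 , 0.4231, 0.0999])), ('blue', 168, array([0.4107, 0.3084, 0.0998])), ('red', 35, array([0.8031, 0.604 , 0.1045])), ('red', 34, array([0.7896, 0.6467, 0.1038])), ('red', 37, array([0.7763, 0.6891, 0.1045])), ('red', 36, array([0.7628, 0.7342, 0.1039])), ('red', 42, array([0.7504, 0.7764, 0.1043])), ('red', 161, array([0.645 , 0.3173, 0.1002]))]
key (array([ 461.2, -408.6]), array([44.8, 14.7]), 6.6) 143 0.10199435099119691
key (array([ 454.2, -327. ]), array([45. , 14.4]), 9.9) 136 0.10232929652730638
stand (array([ 459.4, -369.2]), array([100.1, 162.3]), 5.2)
side
blue (array([596.4, -18.2]), array([283.8, 229.7]), 83.5) 0.1400678283975365
nonblue 
[... 217 characters left out ...]
7564157]
caps [('blue', 90, array([0.4566, 0.421 , 0.0995])), ('blue', 94, array([0.5732, 0.419 , 0.0996])), ('blue', 105, array([0.5186, 0.3238, 0.0993])), ('blue', 107, array([0.4093, 0.3072, 0.0992])), ('red', 35, array([0.7486, 0.7761, 0.1034])), ('red', 29, array([0.7614, 0.7338, 0.1039])), ('red', 26, array([0.7752, 0.69  , 0.1033])), ('red', 30, array([0.788 , 0.6479, 0.103 ])), ('red', 32, array([0.8019, 0.6031, 0.1036])), ('red', 112, array([0.6434, 0.3172, 0.0995]))]
key (array([ 452.8, -329. ]), array([46.1, 14.4]), 9.8) 184 0.10153450488985849
key (array([ 459.7, -404.6]), array([42.7,  2.9]), 6.0) 39 0.10298201996701173
stand (array([ 454.9, -345.2]), array([100.6, 110.5]), 5.2)
```

```bash
cat >> h.py <<'E'
C0=np.array([.5523,-.0087]); YAW=np.deg2rad(-6.4)
def car(x,y): # carrier frame (m) -> world xy
    c,s=np.cos(YAW),np.sin(YAW); return C0+[c*x-s*y,s*x+c*y]
def plan(*wps,jaw=1,step=4.5):
    """wps: (x,y,z,angle of tool y in world deg); prints rows for jog"""
    s=ctrl.get_state(); p=np.array(s['tcp_pos']); T=R.from_rotvec(s['ee_rot'])
    print('t',round(s['time'],1),'p',p.round(4),'q7',round(s['q'][6],2),'w',round(s['width'],4),'F',np.round(s['wrist_force'],1))
    for w in wps:
        g=np.array(w[:3],float); a=np.deg2rad(w[3])
        y=np.array([np.cos(a),np.sin(a),0]); z=np.array([0,0,-1.]); x=np.cross(y,z)
        G=R.from_matrix(np.stack([x,y,z],1))
        rv=(T.inv()*G).as_rotvec(); dp=g-p
        n=max(1,int(np.ceil(max(np.linalg.norm(dp)*100/step,np.rad2deg(np.linalg.norm(rv))/8.5))))
        print('->',np.round(w,3),n)
        for i in range(n):
            d=T.inv().apply(dp/n)*100
            print([jaw]+[float(v) for v in np.r_[d.round(2),np.rad2deg(rv/n).round(1)]])
            T=T*R.from_rotvec(rv/n)
        T=G; p=g
E
python3 - <<'E'
from h import *
plan((.513,-.006,.24,-6.4),(.513,-.006,.16,-6.4))
E
```

```text
t 0.5 p [ 0.1423 -0.6086  0.2377] q7 -0.08 w 0.0922 F [ 1.   0.3 -0.3]
-> [ 5.13e-01 -6.00e-03  2.40e-01 -6.40e+00] 16
[1, 3.11, -3.14, -0.01, -0.0, 0.0, -4.4]
[1, 3.35, -2.89, -0.01, -0.0, 0.0, -4.4]
[1, 3.56, -2.63, -0.01, -0.0, 0.0, -4.4]
[1, 3.75, -2.35, -0.01, -0.0, 0.0, -4.4]
[1, 3.92, -2.05, -0.01, -0.0, 0.0, -4.4]
[1, 4.06, -1.74, -0.01, -0.0, 0.0, -4.4]
[1, 4.19, -1.43, -0.01, -0.0, 0.0, -4.4]
[1, 4.28, -1.1, -0.01, -0.0, 0.0, -4.4]
[1, 4.35, -0.77, -0.01, -0.0, 0.0, -4.4]
[1, 4.4, -0.43, -0.01, -0.0, 0.0, -4.4]
[1, 4.42, -0.09, -0.01, -0.0, 0.0, -4.4]
[1, 4.41, 0.25, -0.01, -0.0, 0.0, -4.4]
[1, 4.38, 0.58, -0.01, -0.0, 0.0, -4.4]
[1, 4.33, 0.92, -0.01, -0.0, 0.0, -4.4]
[1, 4.24, 1.25, -0.01, -0.0, 0.0, -4.4]
[1, 4.13, 1.57, -0.01, -0.0, 0.0, -4.4]
-> [ 5.13e-01 -6.00e-03  1.60e-01 -6.40e+00] 2
[1, 0.0, 0.0, 4.0, 0.0, 0.0, 0.0]
[1, 0.0, 0.0, 4.0, 0.0, 0.0, 0.0]
```

Call:
jog_arm:
  rows:
    - [[1,3.1,-3.1,0,0,0,-4.4],[1,3.4,-2.9,0,0,0,-4.4],[1,3.6,-2.6,0,0,0,-4.4],[1,3.8,-2.4,0,0,0,-4.4],[1,3.9,-2.1,0,0,0,-4.4],[1,4.1,-1.7,0,0,0,-4.4],[1,4.2,-1.4,0,0,0,-4.4],[1,4.3,-1.1,0,0,0,-4.4]]

```text
time: 1.3
tcp_pos: [0.3302, -0.3052, 0.2381]
ee_rot: [2.863, 1.291, 0.0]
wrist_force: [1.3, -0.8, 0.1]
width: 0.0915
grip_force: 0.0
```

Call:
jog_arm:
  rows:
    - [[1,4.4,-0.8,0,0,0,-4.4],[1,4.4,-0.4,0,0,0,-4.4],[1,4.4,-0.1,0,0,0,-4.4],[1,4.4,0.3,0,0,0,-4.4],[1,4.4,0.6,0,0,0,-4.4],[1,4.3,0.9,0,0,0,-4.4],[1,4.2,1.2,0,0,0,-4.4],[1,4.1,1.6,0,0,0,-4.4]]

```text
time: 2.1
tcp_pos: [0.5159, -0.0049, 0.238]
ee_rot: [2.339, 2.096, 0.0]
wrist_force: [1.7, -0.0, 0.5]
width: 0.0922
grip_force: 0.0
```

Run:
```python
from h import *
plan((.513,-.006,.24,-6.4),(.513,-.006,.16,-6.4))
```

```text
t 2.1 p [ 0.5159 -0.0049  0.238 ] q7 -0.39 w 0.0922 F [ 1.7 -0.   0.5]
-> [ 5.13e-01 -6.00e-03  2.40e-01 -6.40e+00] 1
[1, -0.14, -0.28, -0.2, 0.0, 0.0, 0.1]
-> [ 5.13e-01 -6.00e-03  1.60e-01 -6.40e+00] 2
[1, 0.0, 0.0, 4.0, 0.0, 0.0, 0.0]
[1, 0.0, 0.0, 4.0, 0.0, 0.0, 0.0]
```

Call:
jog_arm:
  rows:
    - [[1,-0.1,-0.3,1.8,0,0,0],[1,0,0,3,0,0,0],[1,0,0,3,0,0,0],[-0.9,0,0,0,0,0,0],[-0.9,0,0,0,0,0,0],[-0.9,0,0,0,0,0,0],[-0.9,0,0,0,0,0,0],[-0.9,0,0,0,0,0,0]]
  newtons: 20

```text
time: 2.9
tcp_pos: [0.5127, -0.0071, 0.1608]
ee_rot: [2.342, 2.092, 0.002]
wrist_force: [-0.3, -1.1, 0.5]
width: 0.0564
grip_force: 0.0
```

Call:
jog_arm:
  rows:
    - [[-0.9,0,0,0,0,0,0],[-0.9,0,0,0,0,0,0],[-0.9,0,0,0,0,0,0],[-0.9,0,0,0,0,0,0],[-0.9,0,0,0,0,0,0],[-0.9,0,0,0,0,0,0],[-0.9,0,0,0,0,0,0],[-0.9,0,0.5,0,0,0,0]]

```text
time: 3.7
tcp_pos: [0.5162, -0.0075, 0.1597]
ee_rot: [-2.342, -2.093, 0.002]
wrist_force: [-3.3, 0.3, 2.3]
width: 0.0143
grip_force: 20.0
```

Call:
jog_arm:
  rows:
    - [[-0.9,0,2,0,0,0,0],[-0.9,0,2.5,0,0,0,0],[-0.9,0,2.5,0,0,0,0],[-0.9,0,2.5,0,0,0,0],[-0.9,0,2.5,0,0,0,0],[-0.9,0,2.5,0,0,0,0],[-0.9,0,1.5,0,0,0,0],[-0.9,0,0,0,0,0,0]]

```text
time: 4.5
tcp_pos: [0.6784, -0.0255, 0.1598]
ee_rot: [2.342, 2.092, 0.003]
wrist_force: [1.6, 0.8, 2.3]
width: 0.0135
grip_force: 20.0
```

Call:
jog_arm:
  rows:
    - [[-0.9,0,0.4,0,0,0,0],[-0.9,0,0.4,0,0,0,0],[-0.9,0,0.2,0,0,0,0],[-0.9,0,0,0,0,0,0]]

```text
time: 4.9
tcp_pos: [0.6859, -0.0263, 0.1598]
ee_rot: [-2.342, -2.094, -0.0]
wrist_force: [-0.9, 0.9, 3.8]
width: 0.0138
grip_force: 20.0
```

Call:
jog_arm:
  rows:
    - [[-0.9,0,0.3,0,0,0,0],[-0.9,0,0,0,0,0,0]]

```text
time: 5.1
tcp_pos: [0.6864, -0.0264, 0.1598]
ee_rot: [-2.339, -2.092, 0.006]
wrist_force: [-13.2, 2.2, 11.5]
width: 0.0138
grip_force: 20.0
```

Call:
jog_arm:
  rows:
    - [[0,0,-0.1,0,0,0,0],[0,0,0,0,0,0,0],[0,0,0,0,0,0,0],[0,0,0,0,0,0,0],[0.3,0,0,-4,0,0,0],[0.3,0,0,-4,0,0,0],[0.3,0,0,-2,0,0,0],[0.3,0,0,0,0,0,0]]

```text
time: 5.9
tcp_pos: [0.6898, -0.0266, 0.2637]
ee_rot: [2.34, 2.09, 0.008]
wrist_force: [0.2, 0.5, 0.1]
width: 0.0594
grip_force: 0.0
```

Run:
```python
from m import *
im,d=snap('top','top1.png'); print(caps('top',im,world('top',d)))
plan((.574,.420,.25,83.6),(.574,.420,.082,83.6),jaw=.3)
```

```text
[('blue', 156, array([0.5747, 0.4207, 0.1001])), ('blue', 161, array([0.5196, 0.3247, 0.1005])), ('blue', 161, array([0.4581, 0.4231, 0.0997])), ('blue', 168, array([0.4105, 0.3084, 0.0999])), ('red', 36, array([0.8029, 0.6048, 0.1042])), ('red', 35, array([0.7894, 0.647 , 0.1038])), ('red', 38, array([0.7761, 0.6899, 0.1032])), ('red', 39, array([0.7624, 0.7328, 0.1036])), ('red', 43, array([0.7502, 0.7766, 0.1046])), ('red', 158, array([0.6457, 0.3174, 0.0999]))]
t 6.0 p [ 0.6888 -0.0268  0.2613] q7 -0.36 w 0.0596 F [ 0.3  0.4 -0. ]
-> [ 0.574  0.42   0.25  83.6  ] 11
[0.3, 3.92, -1.49, 0.1, 0.0, 0.0, -8.2]
[0.3, 4.09, -0.92, 0.1, 0.0, 0.0, -8.2]
[0.3, 4.18, -0.33, 0.1, 0.0, 0.0, -8.2]
[0.3, 4.19, 0.27, 0.1, 0.0, 0.0, -8.2]
[0.3, 4.1, 0.86, 0.1, 0.0, 0.0, -8.2]
[0.3, 3.94, 1.44, 0.1, 0.0, 0.0, -8.2]
[0.3, 3.69, 1.99, 0.1, 0.0, 0.0, -8.2]
[0.3, 3.37, 2.49, 0.1, 0.0, 0.0, -8.2]
[0.3, 2.98, 2.95, 0.1, 0.0, 0.0, -8.2]
[0.3, 2.53, 3.34, 0.1, 0.0, 0.0, -8.2]
[0.3, 2.03, 3.67, 0.1, 0.0, 0.0, -8.2]
-> [5.74e-01 4.20e-01 8.20e-02 8.36e+01] 4
[0.3, 0.0, 0.0, 4.2, 0.0, 0.0, 0.0]
[0.3, 0.0, 0.0, 4.2, 0.0, 0.0, 0.0]
[0.3, 0.0, 0.0, 4.2, 0.0, 0.0, 0.0]
[0.3, 0.0, 0.0, 4.2, 0.0, 0.0, 0.0]
```

Call:
jog_arm:
  rows:
    - [[0.3,3.9,-1.5,0.1,0,0,-8.2],[0.3,4.1,-0.9,0.1,0,0,-8.2],[0.3,4.2,-0.3,0.1,0,0,-8.2],[0.3,4.2,0.3,0.1,0,0,-8.2],[0.3,4.1,0.9,0.1,0,0,-8.2],[0.3,3.9,1.4,0.1,0,0,-8.2],[0.3,3.7,2,0.1,0,0,-8.2],[0.3,3.4,2.5,0.1,0,0,-8.2]]

```text
time: 6.75
tcp_pos: [0.604, 0.2992, 0.25]
ee_rot: [-0.826, -3.03, 0.003]
wrist_force: [0.4, -0.1, -0.7]
width: 0.0599
grip_force: 0.0
```

Call:
jog_arm:
  rows:
    - [[0.3,3,3,0.1,0,0,-8.2],[0.3,2.5,3.3,0.1,0,0,-8.2],[0.3,2,3.7,0.1,0,0,-8.2],[0.3,0,0,0,0,0,0]]

```text
time: 7.15
tcp_pos: [0.5689, 0.4266, 0.2466]
ee_rot: [-0.149, -3.133, -0.003]
wrist_force: [-0.9, 1.1, 0.4]
width: 0.0599
grip_force: 0.0
```

Run:
```python
from m import *
plan((.574,.420,.25,83.6),(.574,.420,.082,83.6),jaw=.3)
```

```text
t 7.2 p [0.5689 0.4266 0.2466] q7 0.38 w 0.0599 F [-0.9  1.1  0.4]
-> [ 0.574  0.42   0.25  83.6  ] 1
[0.3, -0.57, -0.61, -0.35, 0.1, -0.3, 0.9]
-> [5.74e-01 4.20e-01 8.20e-02 8.36e+01] 4
[0.3, 0.0, 0.0, 4.2, 0.0, 0.0, 0.0]
[0.3, 0.0, 0.0, 4.2, 0.0, 0.0, 0.0]
[0.3, 0.0, 0.0, 4.2, 0.0, 0.0, 0.0]
[0.3, 0.0, 0.0, 4.2, 0.0, 0.0, 0.0]
```

Call:
jog_arm:
  rows:
    - [[0.3,-0.6,-0.6,0,0,0,0.9],[0.3,0,0,4.1,0,0,0],[0.3,0,0,4.1,0,0,0],[0.3,0,0,4.1,0,0,0],[0.3,0,0,4.1,0,0,0],[-0.6,0,0,0,0,0,0],[-0.6,0,0,0,0,0,0],[-0.6,0,0,0,0,0,0]]
  newtons: 35

```text
time: 7.95
tcp_pos: [0.5803, 0.4124, 0.0851]
ee_rot: [0.2, 3.135, -0.001]
wrist_force: [-0.2, 1.8, -2.5]
width: 0.0402
grip_force: 3.5
```

Call:
jog_arm:
  rows:
    - [[-0.6,0,0,0,0,0,0],[-0.6,0,0,0,0,0,0],[-0.6,0,0,0,0,0,0],[-0.6,0,0,-3,0,0,0],[-0.6,0,0,-5,0,0,0],[-0.6,0,0,-5,0,0,0],[-0.6,0,0,-5,0,0,0],[-0.6,0,0,0,0,0,0]]

```text
time: 8.75
tcp_pos: [0.5803, 0.4167, 0.2735]
ee_rot: [0.195, 3.128, 0.014]
wrist_force: [0.3, 1.0, -3.6]
width: 0.0386
grip_force: 35.0
```

Run:
```python
from m import *
a=car(.046,.046)
plan((*a,.262,83.6),(*a,.094,83.6),jaw=-.6)
```

```text
t 8.8 p [0.5803 0.4167 0.2735] q7 0.39 w 0.0386 F [ 0.3  1.  -3.6]
-> [6.03e-01 3.20e-02 2.62e-01 8.36e+01] 9
[-0.6, -0.78, -4.21, 0.09, 0.1, 0.0, -0.1]
[-0.6, -0.78, -4.21, 0.1, 0.1, 0.0, -0.1]
[-0.6, -0.77, -4.21, 0.1, 0.1, 0.0, -0.1]
[-0.6, -0.77, -4.22, 0.1, 0.1, 0.0, -0.1]
[-0.6, -0.76, -4.22, 0.11, 0.1, 0.0, -0.1]
[-0.6, -0.75, -4.22, 0.11, 0.1, 0.0, -0.1]
[-0.6, -0.75, -4.22, 0.12, 0.1, 0.0, -0.1]
[-0.6, -0.74, -4.22, 0.12, 0.1, 0.0, -0.1]
[-0.6, -0.74, -4.22, 0.12, 0.1, 0.0, -0.1]
-> [6.03e-01 3.20e-02 9.40e-02 8.36e+01] 4
[-0.6, 0.0, 0.0, 4.2, 0.0, 0.0, 0.0]
[-0.6, 0.0, 0.0, 4.2, 0.0, 0.0, 0.0]
[-0.6, 0.0, 0.0, 4.2, 0.0, 0.0, 0.0]
[-0.6, 0.0, 0.0, 4.2, 0.0, 0.0, 0.0]
```

Call:
jog_arm:
  rows:
    - [[-0.6,-0.5,-3,0,0,0,0],[-0.6,-0.8,-4.8,0,0,0,0],[-0.6,-0.8,-4.8,0,0,0,0],[-0.6,-0.8,-4.8,0,0,0,0],[-0.6,-0.8,-4.8,0,0,0,0],[-0.6,-0.8,-4.8,0,0,0,0],[-0.6,-0.8,-4.8,0,0,0,0],[-0.6,-0.8,-3,0,0,0,0]]

```text
time: 9.55
tcp_pos: [0.5961, 0.0557, 0.2637]
ee_rot: [-0.201, -3.134, 0.005]
wrist_force: [1.1, -0.0, -3.9]
width: 0.0383
grip_force: 35.0
```

Call:
jog_arm:
  rows:
    - [[-0.6,-0.2,-2,0,0,0,0],[-0.6,0,-1,0,0,0,0],[-0.6,0,0,0,0,0,0],[-0.6,0,0,0,0,0,0],[-0.6,0,0,0,0,0,0],[-0.6,0,0,0,0,0,0]]

```text
time: 10.15
tcp_pos: [0.5947, 0.0325, 0.2648]
ee_rot: [0.192, 3.136, 0.001]
wrist_force: [0.1, 0.4, -3.6]
width: 0.0382
grip_force: 35.0
```

Run:
```python
from m import *
a=car(.046,.046)+[.004,0]
im,d=snap('top'); W=world('top',d); cv2.imwrite('pics/top2.png',cv2.resize(im[80:280,120:440],(800,500)))
plan((*a,.262,83.6),(*a,.097,83.6),jaw=-.6)
```

```text
t 10.2 p [0.5947 0.0322 0.2648] q7 0.92 w 0.0385 F [-0.1 -0.7 -5. ]
-> [6.07e-01 3.20e-02 2.62e-01 8.36e+01] 1
[-0.6, -1.24, 0.12, 0.28, 0.0, 0.0, -0.6]
-> [6.07e-01 3.20e-02 9.70e-02 8.36e+01] 4
[-0.6, 0.0, 0.0, 4.12, 0.0, 0.0, 0.0]
[-0.6, 0.0, 0.0, 4.12, 0.0, 0.0, 0.0]
[-0.6, 0.0, 0.0, 4.12, 0.0, 0.0, 0.0]
[-0.6, 0.0, 0.0, 4.12, 0.0, 0.0, 0.0]
```

View pics/top2.png

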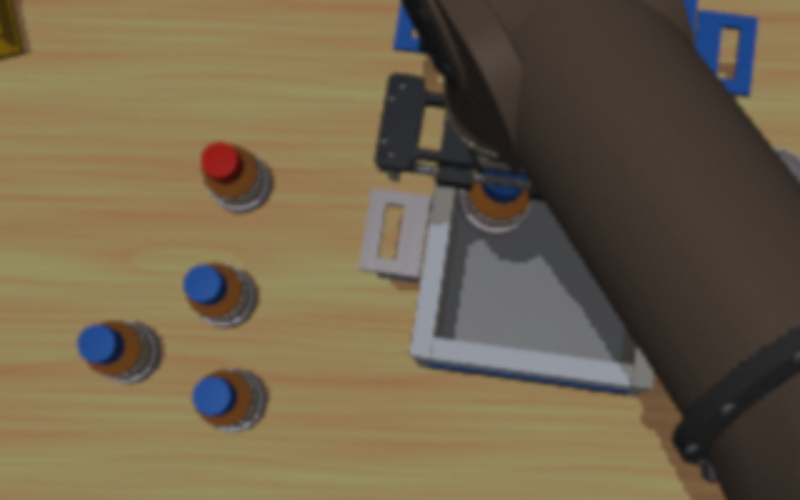

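Call:
jog_arm:
  rows:
    - [[-0.6,-1.2,0,0,0,0,-0.6],[-0.6,0,0,0,0,0,0],[-0.6,0,0,4,0,0,0],[-0.6,0,0,4,0,0,0],[-0.6,0,0,4,0,0,0],[-0.6,0,0,3,0,0,0],[-0.6,0,0,1.2,0,0,0],[-0.6,0,0,0,0,0,0]]

```text
time: 11.0
tcp_pos: [0.6061, 0.0291, 0.1013]
ee_rot: [-0.179, -3.134, 0.0]
wrist_force: [0.3, -0.4, -2.7]
width: 0.0384
grip_force: 35.0
```

Call:
jog_arm:
  rows:
    - [[-0.6,0,0,0.5,0,0,0],[-0.6,0,0,0,0,0,0],[-0.6,0,0,0,0,0,0]]

```text
time: 11.3
tcp_pos: [0.6075, 0.0295, 0.099]
ee_rot: [0.179, 3.135, 0.0]
wrist_force: [0.2, -0.3, -3.9]
width: 0.0381
grip_force: 35.0
```

Call:
jog_arm:
  rows:
    - [[-0.6,0,0,0.3,0,0,0],[-0.6,0,0,0,0,0,0],[0.1,0,0,0,0,0,0],[0.1,0,0,0,0,0,0],[0.1,0,0,0,0,0,0],[0.1,0,0,-4,0,0,0],[0.1,0,0,-5,0,0,0],[0.1,0,0,-5,0,0,0]]

```text
time: 12.1
tcp_pos: [0.6063, 0.0293, 0.2363]
ee_rot: [-0.179, -3.136, -0.0]
wrist_force: [1.4, 0.2, -0.1]
width: 0.0508
grip_force: 0.0
```

Run:
```python
from m import *
im,d=snap('top'); print([c for c in caps('top',im,world('top',d)) if c[2][0]<.7])
plan((.519,.324,.24,83.6),(.519,.324,.082,83.6),jaw=.3)
```

```text
[('blue', 159, array([0.5196, 0.3248, 0.0999])), ('blue', 162, array([0.4579, 0.4234, 0.1002])), ('blue', 172, array([0.4098, 0.3083, 0.0999])), ('red', 162, array([0.6454, 0.3172, 0.1001]))]
t 12.2 p [0.6096 0.0313 0.2455] q7 0.92 w 0.0504 F [2.7 2.4 7.1]
-> [ 0.519  0.324  0.24  83.6  ] 7
[0.3, 1.76, 4.01, 0.07, 0.0, 0.1, -0.0]
[0.3, 1.76, 4.01, 0.07, 0.0, 0.1, -0.0]
[0.3, 1.76, 4.01, 0.07, 0.0, 0.1, -0.0]
[0.3, 1.76, 4.01, 0.08, 0.0, 0.1, -0.0]
[0.3, 1.76, 4.01, 0.08, 0.0, 0.1, -0.0]
[0.3, 1.75, 4.01, 0.08, 0.0, 0.1, -0.0]
[0.3, 1.75, 4.01, 0.08, 0.0, 0.1, -0.0]
-> [5.19e-01 3.24e-01 8.20e-02 8.36e+01] 4
[0.3, 0.0, 0.0, 3.95, 0.0, 0.0, 0.0]
[0.3, 0.0, 0.0, 3.95, 0.0, 0.0, 0.0]
[0.3, 0.0, 0.0, 3.95, 0.0, 0.0, 0.0]
[0.3, 0.0, 0.0, 3.95, 0.0, 0.0, 0.0]
```

Call:
jog_arm:
  rows:
    - [[0.3,1.8,4,0,0,0,0],[0.3,1.8,4,0,0,0,0],[0.3,1.8,4,0,0,0,0],[0.3,1.8,4,0,0,0,0],[0.3,1.8,4,0,0,0,0],[0.3,1.7,4,0,0,0,0],[0.3,1.7,4,0,0,0,0],[0.3,0,0,0,0,0,0]]

```text
time: 12.95
tcp_pos: [0.5113, 0.3289, 0.2358]
ee_rot: [-0.164, -3.136, -0.007]
wrist_force: [-0.6, -0.2, 0.3]
width: 0.0599
grip_force: 0.0
```

Call:
jog_arm:
  rows:
    - [[0.3,0,0,3,0,0,0],[0.3,0,0,3,0,0,0],[0.3,0,0,3,0,0,0],[0.3,0,0,0,0,0,0],[0.3,0,0,0,0,0,0]]

```text
time: 13.45
tcp_pos: [0.5156, 0.3215, 0.1453]
ee_rot: [-0.179, -3.136, 0.0]
wrist_force: [0.6, 0.6, 0.9]
width: 0.0599
grip_force: 0.0
```

Run:
```python
from m import *
plan((.519,.324,.083,83.6),jaw=.3)
```

```text
t 13.4 p [0.5156 0.3215 0.1453] q7 0.33 w 0.0599 F [0.6 0.6 0.9]
-> [5.19e-01 3.24e-01 8.30e-02 8.36e+01] 2
[0.3, -0.16, 0.14, 3.11, -0.0, -0.0, -0.1]
[0.3, -0.16, 0.14, 3.11, -0.0, -0.0, -0.1]
```

Call:
jog_arm:
  rows:
    - [[0.3,-0.3,0.3,3.1,0,0,0],[0.3,0,0,3.1,0,0,0],[-0.6,0,0,0,0,0,0],[-0.6,0,0,0,0,0,0],[-0.6,0,0,0,0,0,0],[-0.6,0,0,0,0,0,0],[-0.6,0,0,0,0,0,0],[-0.6,0,0,0,0,0,0]]

```text
time: 14.25
tcp_pos: [0.5198, 0.3259, 0.0852]
ee_rot: [0.179, 3.133, 0.005]
wrist_force: [0.4, 1.6, 8.8]
width: 0.0377
grip_force: 35.0
```

Call:
jog_arm:
  rows:
    - [[-0.6,0,0,-2,0,0,0],[-0.6,0,0,-4,0,0,0],[-0.6,0,0,-4,0,0,0],[-0.6,0,0,-4,0,0,0],[-0.6,0,0,-4,0,0,0],[-0.6,0,0,0,0,0,0],[-0.6,0,0,0,0,0,0]]

```text
time: 14.95
tcp_pos: [0.5186, 0.324, 0.2632]
ee_rot: [0.179, 3.135, -0.0]
wrist_force: [-0.6, -0.2, -6.3]
width: 0.0374
grip_force: 35.0
```

Run:
```python
from m import *
plan((*car(.046,-.046),.262,83.6),jaw=-.6,step=4.6)
```

```text
t 14.9 p [0.5186 0.324  0.2632] q7 0.42 w 0.0374 F [-0.6 -0.2 -6.3]
-> [ 5.93e-01 -6.00e-02  2.62e-01  8.36e+01] 9
[-0.6, -1.31, -4.14, 0.02, -0.0, 0.0, -0.0]
[-0.6, -1.3, -4.14, 0.02, -0.0, 0.0, -0.0]
[-0.6, -1.3, -4.14, 0.01, -0.0, 0.0, -0.0]
[-0.6, -1.3, -4.14, 0.01, -0.0, 0.0, -0.0]
[-0.6, -1.3, -4.14, 0.01, -0.0, 0.0, -0.0]
[-0.6, -1.3, -4.14, 0.01, -0.0, 0.0, -0.0]
[-0.6, -1.3, -4.14, 0.01, -0.0, 0.0, -0.0]
[-0.6, -1.3, -4.14, 0.01, -0.0, 0.0, -0.0]
[-0.6, -1.3, -4.14, 0.01, -0.0, 0.0, -0.0]
```

Call:
jog_arm:
  rows:
    - [[-0.6,-1,-3.1,0,0,0,0],[-0.6,-1.5,-4.7,0,0,0,0],[-0.6,-1.5,-4.7,0,0,0,0],[-0.6,-1.5,-4.7,0,0,0,0],[-0.6,-1.5,-4.7,0,0,0,0],[-0.6,-1.5,-4.7,0,0,0,0],[-0.6,-1.4,-4.6,0,0,0,0],[-0.6,-1.2,-3.5,0,0,0,0]]

```text
time: 15.75
tcp_pos: [0.5883, -0.0378, 0.2602]
ee_rot: [-0.183, -3.132, 0.003]
wrist_force: [0.8, 0.2, -5.1]
width: 0.037
grip_force: 35.0
```

Call:
jog_arm:
  rows:
    - [[-0.6,-0.6,-2,0,0,0,0],[-0.6,-0.5,-0.6,0,0,0,0],[-0.6,0,0,3,0,0,0],[-0.6,0,0,3,0,0,0],[-0.6,0,0,0,0,0,0],[-0.6,0,0,0,0,0,0]]

```text
time: 16.35
tcp_pos: [0.5968, -0.0592, 0.2023]
ee_rot: [-0.176, -3.134, -0.001]
wrist_force: [-0.2, -0.2, -5.1]
width: 0.0372
grip_force: 35.0
```

Run:
```python
from m import *
plan((*car(.046,-.046),.095,83.6),jaw=-.6,step=4.6)
```

```text
t 16.4 p [ 0.5968 -0.0592  0.2023] q7 1.04 w 0.0372 F [-0.2 -0.2 -5.1]
-> [ 5.93e-01 -6.00e-02  9.50e-02  8.36e+01] 3
[-0.6, 0.12, -0.03, 3.58, 0.0, -0.0, -0.0]
[-0.6, 0.12, -0.03, 3.58, 0.0, -0.0, -0.0]
[-0.6, 0.13, -0.03, 3.58, 0.0, -0.0, -0.0]
```

Call:
jog_arm:
  rows:
    - [[-0.6,0.4,-0.1,3.5,0,0,0],[-0.6,0,0,3.5,0,0,0],[-0.6,0,0,2.5,0,0,0],[-0.6,0,0,1.3,0,0,0],[-0.6,0,0,0,0,0,0],[-0.6,0,0,0,0,0,0]]

```text
time: 16.95
tcp_pos: [0.5945, -0.0602, 0.0962]
ee_rot: [0.178, 3.134, 0.0]
wrist_force: [-1.1, -0.4, -5.1]
width: 0.0375
grip_force: 35.0
```

Call:
jog_arm:
  rows:
    - [[0.1,0,0,0,0,0,0],[0.1,0,0,0,0,0,0],[0.1,0,0,0,0,0,0],[0.1,0,0,-2,0,0,0],[0.1,0,0,-4,0,0,0],[0.1,0,0,-5,0,0,0],[0.1,0,0,-3,0,0,0],[0.3,0,0,0,0,0,0]]

```text
time: 17.75
tcp_pos: [0.5958, -0.0598, 0.2401]
ee_rot: [0.179, 3.128, 0.0]
wrist_force: [0.6, -0.2, -0.1]
width: 0.0547
grip_force: 0.0
```

Run:
```python
from m import *
im,d=snap('top'); print([c for c in caps('top',im,world('top',d)) if c[2][0]<.7])
plan((.457,.422,.235,83.6),jaw=.3,step=4.7)
```

```text
[('blue', 161, array([0.4572, 0.4233, 0.0996])), ('blue', 166, array([0.4106, 0.3081, 0.1003])), ('red', 167, array([0.6451, 0.3168, 0.1   ]))]
t 17.8 p [ 0.5947 -0.0604  0.2374] q7 1.07 w 0.0577 F [ 1.2  0.9 -1.3]
-> [ 0.457  0.422  0.235 83.6  ] 11
[0.3, 1.74, 4.21, 0.01, 0.0, 0.0, -0.0]
[0.3, 1.74, 4.21, 0.01, 0.0, 0.0, -0.0]
[0.3, 1.74, 4.21, 0.02, 0.0, 0.0, -0.0]
[0.3, 1.74, 4.21, 0.02, 0.0, 0.0, -0.0]
[0.3, 1.74, 4.22, 0.02, 0.0, 0.0, -0.0]
[0.3, 1.74, 4.22, 0.02, 0.0, 0.0, -0.0]
[0.3, 1.74, 4.22, 0.02, 0.0, 0.0, -0.0]
[0.3, 1.74, 4.22, 0.02, 0.0, 0.0, -0.0]
[0.3, 1.74, 4.22, 0.02, 0.0, 0.0, -0.0]
[0.3, 1.73, 4.22, 0.02, 0.0, 0.0, -0.0]
[0.3, 1.73, 4.22, 0.02, 0.0, 0.0, -0.0]
```

Call:
jog_arm:
  rows:
    - [[0.3,1.9,4.6,0,0,0,0],[0.3,1.9,4.6,0,0,0,0],[0.3,1.9,4.6,0,0,0,0],[0.3,1.9,4.6,0,0,0,0],[0.3,1.9,4.6,0,0,0,0],[0.3,1.9,4.6,0,0,0,0],[0.3,1.9,4.6,0,0,0,0],[0.3,1.9,4.6,0,0,0,0]]

```text
time: 18.6
tcp_pos: [0.4833, 0.3233, 0.2336]
ee_rot: [-0.18, -3.136, 0.002]
wrist_force: [1.7, -0.1, 0.7]
width: 0.0596
grip_force: 0.0
```

Call:
jog_arm:
  rows:
    - [[0.3,1.9,4.6,0,0,0,0],[0.3,1.9,4.6,0,0,0,0],[0.3,0,0,3,0,0,0],[0.3,0,0,3,0,0,0],[0.3,0,0,3,0,0,0],[0.3,0,0,0,0,0,0],[0.3,0,0,0,0,0,0]]

```text
time: 19.3
tcp_pos: [0.4567, 0.4176, 0.1444]
ee_rot: [-0.179, -3.135, 0.002]
wrist_force: [-1.2, -0.8, 0.4]
width: 0.0595
grip_force: 0.0
```

Run:
```python
from m import *
plan((.457,.422,.083,83.6),jaw=.3,step=4.7)
```

```text
t 19.3 p [0.4567 0.4176 0.1444] q7 0.16 w 0.0595 F [-1.2 -0.8  0.4]
-> [4.57e-01 4.22e-01 8.30e-02 8.36e+01] 2
[0.3, 0.0, 0.23, 3.07, -0.0, -0.0, -0.1]
[0.3, 0.01, 0.22, 3.07, -0.0, -0.0, -0.1]
```

Call:
jog_arm:
  rows:
    - [[0.3,0,0.4,3.1,0,0,0],[0.3,0,0,3,0,0,0],[-0.6,0,0,0,0,0,0],[-0.6,0,0,0,0,0,0],[-0.6,0,0,0,0,0,0],[-0.6,0,0,0,0,0,0],[-0.6,0,0,0,0,0,0],[-0.6,0,0,0,0,0,0]]

```text
time: 20.1
tcp_pos: [0.4583, 0.4235, 0.0861]
ee_rot: [0.179, 3.134, 0.005]
wrist_force: [0.1, 1.5, 8.6]
width: 0.0372
grip_force: 35.0
```

Call:
jog_arm:
  rows:
    - [[-0.6,0,0,-2,0,0,0],[-0.6,0,0,-4,0,0,0],[-0.6,0,0,-4,0,0,0],[-0.6,0,0,-4,0,0,0],[-0.6,0,0,-4,0,0,0],[-0.6,0,0,0,0,0,0],[-0.6,0,0,0,0,0,0]]

```text
time: 20.8
tcp_pos: [0.4575, 0.4218, 0.2646]
ee_rot: [0.179, 3.135, 0.001]
wrist_force: [-0.4, -0.6, -3.5]
width: 0.0369
grip_force: 35.0
```

Run:
```python
from m import *
plan((*car(-.046,-.046),.262,83.6),jaw=-.6,step=4.8)
```

```text
t 20.8 p [0.4575 0.4218 0.2646] q7 0.24 w 0.0369 F [-0.4 -0.6 -3.5]
-> [ 5.01e-01 -4.90e-02  2.62e-01  8.36e+01] 10
[-0.6, -0.97, -4.63, 0.02, 0.0, 0.0, -0.0]
[-0.6, -0.97, -4.63, 0.02, 0.0, 0.0, -0.0]
[-0.6, -0.97, -4.63, 0.02, 0.0, 0.0, -0.0]
[-0.6, -0.97, -4.63, 0.02, 0.0, 0.0, -0.0]
[-0.6, -0.97, -4.63, 0.02, 0.0, 0.0, -0.0]
[-0.6, -0.97, -4.63, 0.02, 0.0, 0.0, -0.0]
[-0.6, -0.97, -4.63, 0.03, 0.0, 0.0, -0.0]
[-0.6, -0.97, -4.63, 0.03, 0.0, 0.0, -0.0]
[-0.6, -0.96, -4.63, 0.03, 0.0, 0.0, -0.0]
[-0.6, -0.96, -4.63, 0.03, 0.0, 0.0, -0.0]
```

Call:
jog_arm:
  rows:
    - [[-0.6,-0.7,-3.3,0,0,0,0],[-0.6,-1,-4.8,0,0,0,0],[-0.6,-1,-4.8,0,0,0,0],[-0.6,-1,-4.8,0,0,0,0],[-0.6,-1,-4.8,0,0,0,0],[-0.6,-1,-4.8,0,0,0,0],[-0.6,-1,-4.8,0,0,0,0],[-0.6,-1,-4.8,0,0,0,0]]

```text
time: 21.6
tcp_pos: [0.4906, 0.0437, 0.2622]
ee_rot: [-0.18, -3.134, 0.001]
wrist_force: [1.5, 0.9, -2.9]
width: 0.0378
grip_force: 35.0
```

Call:
jog_arm:
  rows:
    - [[-0.6,-1,-4.8,0,0,0,0],[-0.6,-0.7,-3,0,0,0,0],[-0.6,-0.3,-1.6,0,0,0,0],[-0.6,0,0,2.5,0,0,0],[-0.6,0,0,3,0,0,0],[-0.6,0,0,0,0,0,0],[-0.6,0,0,0,0,0,0]]

```text
time: 22.3
tcp_pos: [0.5001, -0.0491, 0.2081]
ee_rot: [-0.178, -3.134, -0.001]
wrist_force: [0.8, 0.6, -2.5]
width: 0.0372
grip_force: 35.0
```

Run:
```python
from m import *
plan((*car(-.046,-.046),.0966,83.6),jaw=-.6,step=4.8)
```

```text
t 22.3 p [ 0.5001 -0.0491  0.2081] q7 1.06 w 0.0372 F [ 0.8  0.6 -2.5]
-> [ 5.01e-01 -4.90e-02  9.70e-02  8.36e+01] 3
[-0.6, -0.06, -0.0, 3.72, 0.0, -0.1, -0.0]
[-0.6, -0.05, -0.0, 3.72, 0.0, -0.1, -0.0]
[-0.6, -0.05, -0.0, 3.72, 0.0, -0.1, -0.0]
```

Call:
jog_arm:
  rows:
    - [[-0.6,-0.1,0,3.5,0,0,0],[-0.6,0,0,3.5,0,0,0],[-0.6,0,0,2.8,0,0,0],[-0.6,0,0,1.3,0,0,0],[-0.6,0,0,0,0,0,0],[-0.6,0,0,0,0,0,0]]

```text
time: 22.9
tcp_pos: [0.5031, -0.049, 0.0991]
ee_rot: [0.179, 3.135, -0.0]
wrist_force: [0.3, 0.9, -3.3]
width: 0.0368
grip_force: 35.0
```

Call:
jog_arm:
  rows:
    - [[0.1,0,0,0,0,0,0],[0.1,0,0,0,0,0,0],[0.1,0,0,0,0,0,0],[0.1,0,0,-2,0,0,0],[0.1,0,0,-4,0,0,0],[0.1,0,0,-5,0,0,0],[0.1,0,0,-3,0,0,0],[0.3,0,0,0,0,0,0]]

```text
time: 23.7
tcp_pos: [0.5045, -0.0486, 0.2424]
ee_rot: [0.179, 3.129, -0.001]
wrist_force: [-0.2, -0.9, -0.9]
width: 0.0546
grip_force: 0.0
```

Run:
```python
from m import *
im,d=snap('top'); print([c for c in caps('top',im,world('top',d)) if c[2][0]<.7])
plan((.410,.308,.235,83.6),jaw=.3,step=4.8)
```

```text
[('blue', 165, array([0.4105, 0.3086, 0.1003])), ('red', 165, array([0.6453, 0.3171, 0.0999]))]
t 23.8 p [ 0.5033 -0.0492  0.24  ] q7 1.09 w 0.0576 F [-0.   0.2 -0. ]
-> [ 0.41   0.308  0.235 83.6  ] 8
[0.3, 1.67, 4.3, 0.05, -0.0, 0.0, -0.0]
[0.3, 1.67, 4.3, 0.05, -0.0, 0.0, -0.0]
[0.3, 1.67, 4.3, 0.06, -0.0, 0.0, -0.0]
[0.3, 1.67, 4.3, 0.06, -0.0, 0.0, -0.0]
[0.3, 1.66, 4.3, 0.06, -0.0, 0.0, -0.0]
[0.3, 1.66, 4.31, 0.06, -0.0, 0.0, -0.0]
[0.3, 1.66, 4.31, 0.06, -0.0, 0.0, -0.0]
[0.3, 1.66, 4.31, 0.06, -0.0, 0.0, -0.0]
```

Call:
jog_arm:
  rows:
    - [[0.3,1.7,4.3,0,0,0,0],[0.3,1.7,4.3,0,0,0,0],[0.3,1.7,4.3,0,0,0,0],[0.3,1.7,4.3,0,0,0,0],[0.3,1.7,4.3,0,0,0,0],[0.3,1.6,4.3,0,0,0,0],[0.3,1.6,4.3,0,0,0,0],[0.3,1.6,4.3,0,0,0,0]]

```text
time: 24.55
tcp_pos: [0.4082, 0.3086, 0.2366]
ee_rot: [-0.18, -3.136, 0.002]
wrist_force: [1.1, -0.2, -0.6]
width: 0.06
grip_force: 0.0
```

Call:
jog_arm:
  rows:
    - [[0.3,0,0,3,0,0,0],[0.3,0,0,3,0,0,0],[0.3,0,0,3,0,0,0],[0.3,0,0,0,0,0,0],[0.3,0,0,0,0,0,0]]

```text
time: 25.05
tcp_pos: [0.4086, 0.3074, 0.1475]
ee_rot: [-0.178, -3.135, 0.001]
wrist_force: [-0.4, -0.2, 0.4]
width: 0.0594
grip_force: 0.0
```

Run:
```python
from m import *
im,d=snap('side'); print([c for c in caps('side',im,world('side',d)) if c[2][0]<.7])
plan((.410,.308,.083,83.6),jaw=.3,step=4.8)
```

```text
[('blue', 67, array([0.4114, 0.3055, 0.0997])), ('red', 117, array([0.6434, 0.3158, 0.0994]))]
t 25.1 p [0.4092 0.308  0.1485] q7 0.22 w 0.0595 F [ 0.2  0.  -0.6]
-> [4.10e-01 3.08e-01 8.30e-02 8.36e+01] 2
[0.3, -0.04, 0.0, 3.27, 0.0, -0.0, -0.1]
[0.3, -0.04, 0.0, 3.27, 0.0, -0.0, -0.1]
```

Call:
jog_arm:
  rows:
    - [[0.3,0,0,3.4,0,0,0],[0.3,0,0,3.1,0,0,0],[-0.6,0,0,0,0,0,0],[-0.6,0,0,0,0,0,0],[-0.6,0,0,0,0,0,0],[-0.6,0,0,0,0,0,0],[-0.6,0,0,0,0,0,0],[-0.6,0,0,0,0,0,0]]

```text
time: 25.9
tcp_pos: [0.4101, 0.3093, 0.0847]
ee_rot: [0.179, 3.134, 0.005]
wrist_force: [0.1, 2.0, 8.6]
width: 0.0373
grip_force: 35.0
```

Call:
jog_arm:
  rows:
    - [[-0.6,0,0,-2,0,0,0],[-0.6,0,0,-4,0,0,0],[-0.6,0,0,-4,0,0,0],[-0.6,0,0,-4,0,0,0],[-0.6,0,0,-4,0,0,0],[-0.6,0,0,0,0,0,0],[-0.6,0,0,0,0,0,0]]

```text
time: 26.6
tcp_pos: [0.4091, 0.3072, 0.2631]
ee_rot: [0.18, 3.135, -0.0]
wrist_force: [-0.1, 0.1, -6.0]
width: 0.0372
grip_force: 35.0
```

Run:
```python
from m import *
im,d=snap('top'); W=world('top',d)
cv2.imwrite('pics/bay1.png',cv2.resize(im[100:250,240:440],(800,600)))
W=W[100:250,240:440]; h=cv2.cvtColor(im[100:250,240:440],cv2.COLOR_BGR2HSV)
m=(h[...,0]>100)&(h[...,0]<130)&(h[...,1]>120)&(W[...,2]>.095)&(W[...,2]<.122)
n,l,st,_=cv2.connectedComponentsWithStats(m.astype(np.uint8))
for j in range(1,n):
    if st[j,4]>30: print(st[j,4],W[l==j].mean(0).round(3))
print([car(a*.046,b*.046).round(3) for a,b in((1,1),(1,-1),(-1,-1),(-1,1))])
plan((*car(-.046,.046),.262,83.6),jaw=-.6,step=4.8)
```

```text
176 [0.6   0.038 0.109]
183 [ 0.592 -0.06   0.109]
178 [ 0.502 -0.048  0.11 ]
[array([0.603, 0.032]), array([ 0.593, -0.06 ]), array([ 0.501, -0.049]), array([0.512, 0.042])]
t 26.6 p [0.4088 0.3066 0.2619] q7 0.35 w 0.0372 F [ 0.2 -0.6 -6. ]
-> [5.12e-01 4.20e-02 2.62e-01 8.36e+01] 6
[-0.6, -2.21, -4.18, 0.0, -0.0, -0.0, -0.0]
[-0.6, -2.21, -4.18, 0.0, -0.0, -0.0, -0.0]
[-0.6, -2.2, -4.18, 0.0, -0.0, -0.0, -0.0]
[-0.6, -2.2, -4.19, 0.0, -0.0, -0.0, -0.0]
[-0.6, -2.2, -4.19, -0.0, -0.0, -0.0, -0.0]
[-0.6, -2.2, -4.19, -0.0, -0.0, -0.0, -0.0]
```

View pics/bay1.png

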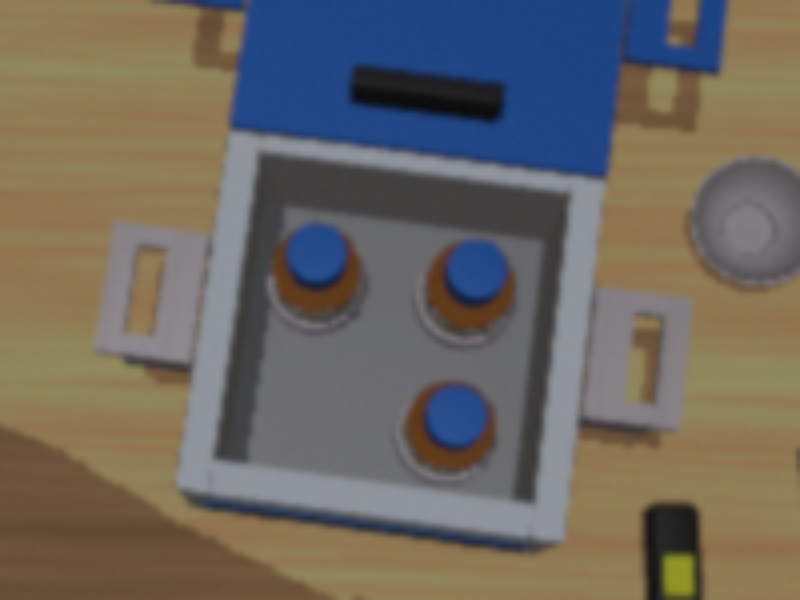

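Call:
jog_arm:
  rows:
    - [[-0.6,-1.5,-2.8,0,0,0,0],[-0.6,-2.4,-4.5,0,0,0,0],[-0.6,-2.4,-4.5,0,0,0,0],[-0.6,-2.4,-4.5,0,0,0,0],[-0.6,-2.4,-4.5,0,0,0,0],[-0.6,-1.5,-2.8,0,0,0,0],[-0.6,-0.6,-1.5,0,0,0,0],[-0.6,0,0,3,0,0,0]]

```text
time: 27.45
tcp_pos: [0.5122, 0.0436, 0.2329]
ee_rot: [0.188, 3.134, -0.001]
wrist_force: [-0.3, 0.4, -6.1]
width: 0.0374
grip_force: 35.0
```

Call:
jog_arm:
  rows:
    - [[-0.6,0,0,2.5,0,0,0],[-0.6,0,0,0,0,0,0],[-0.6,0,0,0,0,0,0],[-0.6,0,0,0,0,0,0]]

```text
time: 27.85
tcp_pos: [0.5106, 0.0474, 0.2085]
ee_rot: [0.178, 3.136, 0.001]
wrist_force: [-0.4, 0.2, -4.8]
width: 0.0374
grip_force: 35.0
```

Run:
```python
from m import *
plan((*car(-.046,.046),.095,83.6),jaw=-.6,step=4.8)
```

```text
t 27.9 p [0.5106 0.0474 0.2085] q7 0.86 w 0.0374 F [-0.4  0.2 -4.8]
-> [5.12e-01 4.20e-02 9.50e-02 8.36e+01] 3
[-0.6, -0.06, -0.17, 3.78, 0.0, 0.0, -0.0]
[-0.6, -0.06, -0.17, 3.78, 0.0, 0.0, -0.0]
[-0.6, -0.06, -0.17, 3.78, 0.0, 0.0, -0.0]
```

Call:
jog_arm:
  rows:
    - [[-0.6,-0.2,-0.5,3,0,0,0],[-0.6,0,0,3.5,0,0,0],[-0.6,0,0,3,0,0,0],[-0.6,0,0,1.8,0,0,0],[-0.6,0,0,0,0,0,0],[-0.6,0,0,0,0,0,0]]

```text
time: 28.45
tcp_pos: [0.5124, 0.0421, 0.0956]
ee_rot: [0.179, 3.135, 0.0]
wrist_force: [0.1, 0.6, -4.8]
width: 0.0374
grip_force: 35.0
```

Call:
jog_arm:
  rows:
    - [[0.1,0,0,0,0,0,0],[0.1,0,0,0,0,0,0],[0.1,0,0,0,0,0,0],[0.1,0,0,-2,0,0,0],[0.1,0,0,-4,0,0,0],[0.1,0,0,-5,0,0,0],[0.1,0,0,-3,0,0,0],[0.3,0,0,-1,0,0,0]]

```text
time: 29.25
tcp_pos: [0.5132, 0.0426, 0.2486]
ee_rot: [0.179, 3.131, 0.001]
wrist_force: [-0.0, -0.5, -0.2]
width: 0.055
grip_force: 0.0
```

Run:
```python
from m import *
plan((*car(.135,0),.25,-6.4),jaw=.3,step=4.8)
```

```text
t 29.2 p [0.5132 0.0426 0.2486] q7 0.91 w 0.055 F [-0.  -0.5 -0.2]
-> [ 0.686 -0.024  0.25  -6.4  ] 11
[0.3, -1.63, -0.42, -0.0, 0.0, 0.0, 8.2]
[0.3, -1.68, -0.18, -0.0, 0.0, 0.0, 8.2]
[0.3, -1.69, 0.06, -0.0, 0.0, 0.0, 8.2]
[0.3, -1.66, 0.3, -0.01, 0.0, 0.0, 8.2]
[0.3, -1.6, 0.53, -0.01, 0.0, 0.0, 8.2]
[0.3, -1.51, 0.75, -0.01, 0.0, 0.0, 8.2]
[0.3, -1.39, 0.96, -0.01, 0.0, 0.0, 8.2]
[0.3, -1.24, 1.15, -0.01, 0.0, 0.0, 8.2]
[0.3, -1.06, 1.31, -0.01, 0.0, 0.0, 8.2]
[0.3, -0.87, 1.45, -0.01, 0.0, 0.0, 8.2]
[0.3, -0.65, 1.56, -0.01, 0.0, 0.0, 8.2]
```

Call:
jog_arm:
  rows:
    - [[0.3,-1.6,-0.4,0,0,0,8.2],[0.3,-1.7,-0.2,0,0,0,8.2],[0.3,-1.7,0.1,0,0,0,8.2],[0.3,-1.7,0.3,0,0,0,8.2],[0.3,-1.6,0.5,0,0,0,8.2],[0.3,-1.5,0.8,0,0,0,8.2],[0.3,-1.4,1,0,0,0,8.2],[0.3,-1.2,1.1,0,0,0,8.2]]

```text
time: 30.05
tcp_pos: [0.6384, -0.0065, 0.2439]
ee_rot: [-1.857, -2.534, 0.001]
wrist_force: [0.5, 0.4, -0.1]
width: 0.0598
grip_force: 0.0
```

Call:
jog_arm:
  rows:
    - [[0.3,-1.1,1.3,0,0,0,8.2],[0.3,-0.9,1.5,0,0,0,8.2],[0.3,-0.6,1.6,0,0,0,8.2],[0.3,0,0,1,0,0,0],[0.3,0,0,0,0,0,0],[0.3,0,0,0,0,0,0]]

```text
time: 30.65
tcp_pos: [0.6851, -0.024, 0.2338]
ee_rot: [-2.344, -2.09, 0.002]
wrist_force: [-0.3, 0.1, 0.7]
width: 0.0598
grip_force: 0.0
```

Run:
```python
from m import *
plan((*car(.135,0),.16,-6.4),jaw=.3,step=4.8)
a,_=snap('top'); b,_=snap('side')
cv2.imwrite('pics/bay2.png',np.hstack([cv2.resize(a[100:250,240:440],(400,300)),cv2.resize(b[130:280,230:430],(400,300))]))
```

```text
t 30.6 p [ 0.6851 -0.024   0.2338] q7 -0.38 w 0.0598 F [-0.3  0.1  0.7]
-> [ 0.686 -0.024  0.16  -6.4  ] 2
[0.3, 0.02, 0.07, 3.69, -0.1, 0.0, -0.1]
[0.3, 0.02, 0.07, 3.69, -0.1, 0.0, -0.1]
```

View pics/bay2.png

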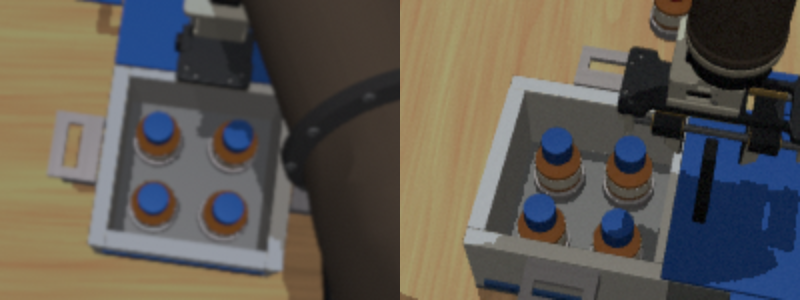

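Both views show all four blue bottles upright in the bay: caps at (157,128), (238,136), (153,197) and (228,210) on the left, and the same four on the right. Next I'll grip the handle and close the cover.

Call:
jog_arm:
  rows:
    - [[0.3,0,0.1,3.7,0,0,0],[0.3,0,0,3.7,0,0,0],[-0.9,0,0,0,0,0,0],[-0.9,0,0,0,0,0,0],[-0.9,0,0,0,0,0,0],[-0.9,0,0,0,0,0,0],[-0.9,0,0,0,0,0,0],[-0.9,0,0,0,0,0,0]]
  newtons: 20

```text
time: 31.55
tcp_pos: [0.6876, -0.0246, 0.1616]
ee_rot: [2.347, 2.086, 0.001]
wrist_force: [-0.4, 0.1, -1.1]
width: 0.0165
grip_force: 0.0
```

Call:
jog_arm:
  rows:
    - [[-0.9,0,0,0,0,0,0],[-0.9,0,0,0,0,0,0],[-0.9,0,-1,0,0,0,0],[-0.9,0,-2.5,0,0,0,0],[-0.9,0,-2.5,0,0,0,0],[-0.9,0,-2.5,0,0,0,0],[-0.9,0,-2.5,0,0,0,0],[-0.9,0,-2.5,0,0,0,0]]

```text
time: 32.35
tcp_pos: [0.553, -0.0096, 0.1613]
ee_rot: [2.347, 2.084, 0.002]
wrist_force: [3.2, -3.0, 3.7]
width: 0.0141
grip_force: 20.0
```

Call:
jog_arm:
  rows:
    - [[-0.9,0,-2.5,0,0,0,0],[-0.9,0,-2.5,0,0,0,0],[-0.9,0,-2,0,0,0,0],[-0.9,0,-1,0,0,0,0],[-0.9,0,0,0,0,0,0],[-0.9,0,0,0,0,0,0]]

```text
time: 32.95
tcp_pos: [0.4727, -0.0007, 0.1613]
ee_rot: [2.348, 2.085, -0.003]
wrist_force: [-3.6, -5.4, 7.8]
width: 0.0137
grip_force: 20.0
```

Call:
jog_arm:
  rows:
    - [[-0.9,0,-0.3,0,0,0,0],[-0.9,0,-0.3,0,0,0,0],[-0.9,0,-0.2,0,0,0,0],[-0.9,0,0,0,0,0,0],[-0.9,0,0,0,0,0,0]]

```text
time: 33.45
tcp_pos: [0.4678, -0.0001, 0.1613]
ee_rot: [2.347, 2.083, 0.004]
wrist_force: [8.3, -7.5, -4.5]
width: 0.0139
grip_force: 20.0
```

Call:
jog_arm:
  rows:
    - [[-0.9,0,-0.3,0,0,0,0],[-0.9,0,0,0,0,0,0],[-0.9,0,0,0,0,0,0]]

```text
time: 33.75
tcp_pos: [0.4677, -0.0, 0.1614]
ee_rot: [2.345, 2.08, 0.011]
wrist_force: [23.3, -8.2, -19.0]
width: 0.0139
grip_force: 20.0
```

Call:
jog_arm:
  rows:
    - [[0,0,0.4,0,0,0,0],[0,0,0,0,0,0,0],[0,0,0,0,0,0,0],[0,0,0,0,0,0,0],[0,0,0,-4,0,0,0],[0,0,0,-4,0,0,0],[0,0,0,0,0,0,0]]

```text
time: 34.45
tcp_pos: [0.469, 0.0024, 0.2453]
ee_rot: [2.344, 2.084, 0.009]
wrist_force: [-0.4, 0.7, 0.0]
width: 0.0459
grip_force: 0.0
```

Run:
```python
from m import *
plan((.4605,-.4080,.24,-84.0),jaw=0,step=4.5)
```

```text
t 34.5 p [0.469  0.0024 0.2453] q7 -0.39 w 0.0459 F [-0.4  0.7  0. ]
-> [  0.46   -0.408   0.24  -84.   ] 10
[0, -4.09, 0.39, 0.05, 0.0, -0.0, 7.7]
[0, -4.0, 0.94, 0.05, 0.0, -0.0, 7.7]
[0, -3.83, 1.47, 0.06, 0.0, -0.0, 7.7]
[0, -3.6, 1.97, 0.06, 0.0, -0.0, 7.7]
[0, -3.3, 2.44, 0.06, 0.0, -0.0, 7.7]
[0, -2.94, 2.86, 0.06, 0.0, -0.0, 7.7]
[0, -2.53, 3.23, 0.06, 0.0, -0.0, 7.7]
[0, -2.08, 3.54, 0.06, 0.0, -0.0, 7.7]
[0, -1.58, 3.79, 0.06, 0.0, -0.0, 7.7]
[0, -1.06, 3.97, 0.05, 0.0, -0.0, 7.7]
```

```bash
cat >> m.py <<'E'
def onplane(cam,uv,z):
    i=ctrl.camera_info(cam); M=np.array(i['cam_to_world'])
    uv=np.atleast_2d(uv).astype(float)
    r=np.c_[(uv[:,0]-i['cx'])/i['fx'],-(uv[:,1]-i['cy'])/i['fy'],-np.ones(len(uv))]@M[:3,:3].T
    return M[:3,3]+r*((z-M[2,3])/r[:,2])[:,None]
def slots(cam,im,d):
    W=world(cam,d); v,u=np.indices(d.shape); P=onplane(cam,np.c_[u.ravel(),v.ravel()],.141).reshape(*d.shape,3)
    c,s=np.cos(YAW),np.sin(YAW); q=P[...,:2]-C0; X=q[...,0]*c+q[...,1]*s; Y=-q[...,0]*s+q[...,1]*c
    for sg in(1,-1):
        m=(abs(X)<.036)&(abs(Y*sg-.15)<.02)&~((W[...,2]>.1375)&(W[...,2]<.146))
        n,l,st,ce=cv2.connectedComponentsWithStats(m.astype(np.uint8))
        k=1+np.argmax(st[1:,4]); p=P[l==k]
        print(cam,'slot',sg,st[k,4],'mean',p.mean(0).round(4),rect(p),'car xy',X[l==k].mean().round(4),Y[l==k].mean().round(4))
E
python3 - <<'E'
from m import *
for c in('top','side'):
    im,d=snap(c,c+'3.png'); slots(c,im,d)
    W=world(c,d); hsv=cv2.cvtColor(im,cv2.COLOR_BGR2HSV)
    o=(W[...,2]>.0955)&(W[...,2]<.106)&(W[...,1]<-.27)&(W[...,1]>-.46)&(abs(W[...,0]-.46)<.08)
    n,l,st,_=cv2.connectedComponentsWithStats(o.astype(np.uint8))
    for j in range(1,n):
        if st[j,4]>20: print(c,'key',W[l==j].mean(0).round(4),rect(W[l==j]),st[j,4])
im=cv2.imread('pics/top3.png'); cv2.imwrite('pics/top3c.png',cv2.resize(im[100:260,250:520],(800,474)))
E
```

```text
top slot 1 163 mean [0.5702 0.1401 0.141 ] (array([571.2, 140. ]), array([17.2, 55.7]), 83.2) car xy 0.0012 0.1499
top slot -1 358 mean [ 0.5321 -0.1522  0.141 ] (array([ 536.5, -152.3]), array([32.8, 73.6]), 89.6) car xy -0.0041 -0.1448
top key [ 0.462  -0.4087  0.098 ] (array([ 461. , -408.9]), array([44.6, 13.2]), 6.6) 91
top key [ 0.4547 -0.3271  0.0981] (array([ 454.4, -327.4]), array([44.6, 13.5]), 9.2) 94
side slot 1 191 mean [0.558  0.1401 0.141 ] (array([565.3, 141. ]), array([39.3, 63.5]), 84.0) car xy -0.0109 0.1485
side slot -1 190 mean [ 0.5348 -0.1591  0.141 ] (array([ 534.9, -158. ]), array([18.9, 53.1]), 84.0) car xy -0.0006 -0.1514
side key [ 0.4522 -0.3291  0.0977] (array([ 452.5, -328.4]), array([44.3, 13.7]), 5.8) 129
```

View pics/top3c.png

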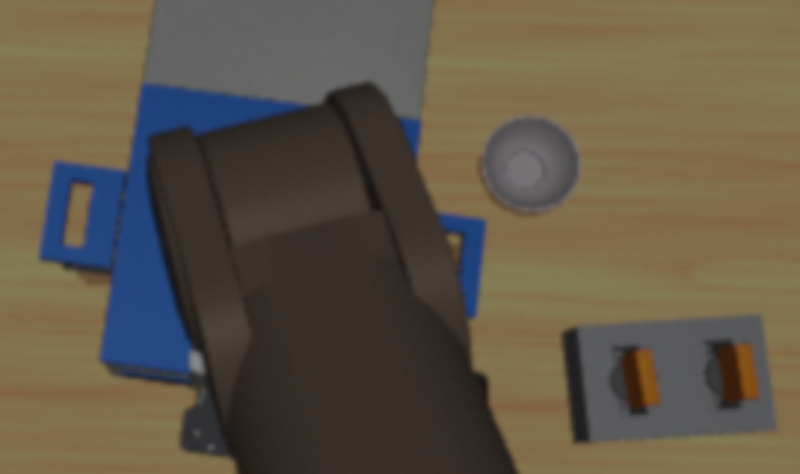

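Call:
jog_arm:
  rows:
    - [[0,-4.1,0.4,0,0,0,7.7],[0,-4,0.9,0,0,0,7.7],[0,-3.8,1.5,0,0,0,7.7],[0,-3.6,2,0,0,0,7.7],[0,-3.3,2.4,0,0,0,7.7],[0,-2.9,2.9,0,0,0,7.7],[0,-2.5,3.2,0,0,0,7.7],[0,-2.1,3.5,0,0,0,7.7]]

```text
time: 35.35
tcp_pos: [0.4595, -0.3271, 0.2391]
ee_rot: [-3.086, -0.582, 0.003]
wrist_force: [0.9, 0.5, -0.6]
width: 0.0457
grip_force: 0.0
```

Call:
jog_arm:
  rows:
    - [[0,-1.6,3.8,0,0,0,7.7],[0,-1.1,4,0,0,0,7.7],[0,0,0,3,0,0,0],[0,0,0,3,0,0,0],[0,0,0,3,0,0,0],[0,0,0,0,0,0,0],[0,0,0,0,0,0,0],[0,0,0,0,0,0,0]]

```text
time: 36.15
tcp_pos: [0.4594, -0.409, 0.152]
ee_rot: [3.136, 0.172, 0.002]
wrist_force: [0.2, 0.3, 1.0]
width: 0.0458
grip_force: 0.0
```

Run:
```python
from m import *
plan((.4605,-.4098,.072,-83.7),jaw=0,step=4.5)
```

```text
t 36.1 p [ 0.4594 -0.409   0.152 ] q7 -0.9 w 0.0458 F [0.2 0.3 1. ]
-> [ 4.60e-01 -4.10e-01  7.20e-02 -8.37e+01] 2
[0, 0.05, 0.04, 4.0, 0.0, -0.0, -0.0]
[0, 0.05, 0.04, 4.0, 0.0, -0.0, -0.0]
```

Call:
jog_arm:
  rows:
    - [[0,0.1,0.1,3,0,0,0],[0,0,0,3,0,0,0],[0,0,0,2,0,0,0],[-0.9,0,0,0,0,0,0],[-0.9,0,0,0,0,0,0],[-0.9,0,0,0,0,0,0],[-0.9,0,0,0,0,0,0],[-0.9,0,0,0,0,0,0]]
  newtons: 30

```text
time: 36.95
tcp_pos: [0.4605, -0.4101, 0.072]
ee_rot: [3.135, 0.171, 0.003]
wrist_force: [-1.4, 0.9, 6.8]
width: 0.0134
grip_force: 30.0
```

Call:
jog_arm:
  rows:
    - [[-0.9,0,0,0,0,0,0],[-0.9,0,0,0,0,0,0],[-0.9,0,0,0,0,0,0],[-0.9,0,0,0,0,0,0]]

```text
time: 37.35
tcp_pos: [0.4605, -0.4101, 0.0721]
ee_rot: [3.135, 0.171, 0.002]
wrist_force: [-0.5, -0.4, 6.5]
width: 0.014
grip_force: 30.0
```

Run:
```python
from m import *
plan((.4595,-.407,.25,-83.7),jaw=-.9,step=4.5)
```

```text
t 37.4 p [ 0.4605 -0.4101  0.0721] q7 -0.92 w 0.014 F [-0.5 -0.4  6.5]
-> [  0.46   -0.407   0.25  -83.7  ] 4
[-0.9, -0.01, -0.07, -4.45, 0.0, -0.0, -0.0]
[-0.9, -0.01, -0.07, -4.45, 0.0, -0.0, -0.0]
[-0.9, -0.01, -0.08, -4.45, 0.0, -0.0, -0.0]
[-0.9, -0.01, -0.08, -4.45, 0.0, -0.0, -0.0]
```

Call:
jog_arm:
  rows:
    - [[-0.9,0,0,-3,0,0,0],[-0.9,0,0,-4,0,0,0],[-0.9,0,0,-5,0,0,0],[-0.9,0,0,-4,0,0,0],[-0.9,0,0,-2,0,0,0],[-0.9,0,0,0,0,0,0],[-0.9,0,0,0,0,0,0]]

```text
time: 38.05
tcp_pos: [0.4596, -0.4094, 0.2504]
ee_rot: [3.137, 0.172, -0.0]
wrist_force: [-0.8, 0.3, -1.1]
width: 0.0135
grip_force: 30.0
```

Run:
```python
from m import *
c='side'
im,d=snap(c); W=world(c,d); hsv=cv2.cvtColor(im,cv2.COLOR_BGR2HSV)
o=(hsv[...,0]>5)&(hsv[...,0]<20)&(hsv[...,1]>150)&(W[...,2]>.19)&(W[...,2]<.32)&(W[...,1]<-.3)
print(o.sum(), W[o].min(0).round(4) if o.sum() else 0, W[o].max(0).round(4) if o.sum() else 0)
plan((*car(0,-.15),.255,-96.4),jaw=-.9,step=4.5)
```

```text
10 [ 0.481  -0.4135  0.2512] [ 0.4914 -0.371   0.3176]
t 38.1 p [ 0.4591 -0.4091  0.2494] q7 -0.88 w 0.0139 F [ 0.   1.1 -2.1]
-> [  0.536  -0.158   0.255 -96.4  ] 6
[-0.9, 1.72, -4.02, -0.09, -0.0, 0.0, 2.1]
[-0.9, 1.57, -4.09, -0.09, -0.0, 0.0, 2.1]
[-0.9, 1.42, -4.14, -0.09, -0.0, 0.0, 2.1]
[-0.9, 1.27, -4.19, -0.09, -0.0, 0.0, 2.1]
[-0.9, 1.11, -4.23, -0.09, -0.0, 0.0, 2.1]
[-0.9, 0.96, -4.27, -0.09, -0.0, 0.0, 2.1]
```

Call:
jog_arm:
  rows:
    - [[-0.9,1.7,-4,-0.1,0,0,2.1],[-0.9,1.6,-4.1,-0.1,0,0,2.1],[-0.9,1.4,-4.1,-0.1,0,0,2.1],[-0.9,1.3,-4.2,-0.1,0,0,2.1],[-0.9,1.1,-4.2,-0.1,0,0,2.1],[-0.9,1,-4.3,-0.1,0,0,2.1],[-0.9,0,0,0,0,0,0],[-0.9,0,0,0,0,0,0]]

```text
time: 38.9
tcp_pos: [0.5361, -0.1572, 0.2551]
ee_rot: [-3.137, 0.168, 0.004]
wrist_force: [-0.9, -0.3, -2.2]
width: 0.014
grip_force: 30.0
```

Call:
jog_arm:
  rows:
    - [[-0.9,0,0,2,0,0,0],[-0.9,0,0,1.5,0,0,0],[-0.9,0,0,0,0,0,0],[-0.9,0,0,0,0,0,0],[-0.9,0,0,0,0,0,0]]

```text
time: 39.4
tcp_pos: [0.5368, -0.1595, 0.2222]
ee_rot: [3.136, -0.175, 0.001]
wrist_force: [-0.2, -0.4, -1.3]
width: 0.0136
grip_force: 30.0
```

Run:
```python
from m import *
plan((*car(0,-.15),.205,-96.4),jaw=-.9,step=4.5)
a,_=snap('top'); b,_=snap('side')
cv2.imwrite('pics/ins1.png',np.hstack([cv2.resize(a[140:220,360:440],(400,400)),cv2.resize(b[230:310,280:360],(400,400))]))
```

```text
t 39.4 p [ 0.5368 -0.1595  0.2222] q7 -1.57 w 0.0136 F [-0.2 -0.4 -1.3]
-> [  0.536  -0.158   0.205 -96.4  ] 1
[-0.9, -0.14, -0.16, 1.72, 0.0, -0.0, 0.0]
```

View pics/ins1.png

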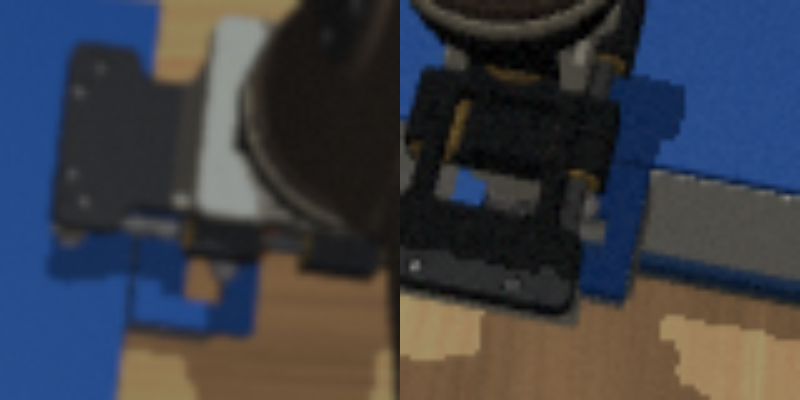

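Both views are mostly hidden by the gripper. The right ear is at about (190,300) in the left half and the slot's edge shows beside the fingers, so I'll lower by feel.

Call:
jog_arm:
  rows:
    - [[-0.9,-0.1,-0.2,1,0,0,0],[-0.9,0,0,0,0,0,0],[-0.9,0,0,0.7,0,0,0],[-0.9,0,0,0.7,0,0,0],[-0.9,0,0,0.6,0,0,0],[-0.9,0,0,0,0,0,0],[-0.9,0,0,0,0,0,0]]

```text
time: 40.2
tcp_pos: [0.5358, -0.1566, 0.1915]
ee_rot: [-3.137, 0.174, 0.001]
wrist_force: [-0.5, 0.5, -1.3]
width: 0.014
grip_force: 30.0
```

Call:
jog_arm:
  rows:
    - [[-0.9,0,0,0.7,0,0,0],[-0.9,0,0,0.7,0,0,0],[-0.9,0,0,0.7,0,0,0],[-0.9,0,0,0.4,0,0,0],[-0.9,0,0,0.1,0,0,0],[-0.9,0,0,0,0,0,0],[-0.9,0,0,0,0,0,0]]

```text
time: 40.9
tcp_pos: [0.536, -0.1566, 0.1659]
ee_rot: [3.137, -0.174, 0.001]
wrist_force: [-0.0, -0.9, -1.6]
width: 0.0137
grip_force: 30.0
```

Call:
jog_arm:
  rows:
    - [[-0.9,0,0,0.2,0,0,0],[-0.9,0,0,0.2,0,0,0],[-0.9,0,0,0,0,0,0],[-0.9,0,0,0,0,0,0]]

```text
time: 41.3
tcp_pos: [0.5371, -0.1567, 0.163]
ee_rot: [3.136, -0.174, 0.005]
wrist_force: [-0.4, -0.6, 8.1]
width: 0.0144
grip_force: 30.0
```

Call:
jog_arm:
  rows:
    - [[-0.9,0,0,-0.1,0,0,0],[-0.9,0,0,0,0,0,-8],[-0.9,0,0,0,0,0,-8],[-0.9,0,0,0,0,0,-8],[-0.9,0,0,0,0,0,-8],[-0.9,0,0,0,0,0,-8],[-0.9,0,0,0,0,0,-8],[-0.9,0,0,0,0,0,-8]]

```text
time: 42.1
tcp_pos: [0.5365, -0.1567, 0.163]
ee_rot: [2.847, 1.327, 0.002]
wrist_force: [0.3, 1.1, 0.5]
width: 0.0135
grip_force: 30.0
```

Call:
jog_arm:
  rows:
    - [[-0.9,0,0,0,0,0,-8],[-0.9,0,0,0,0,0,-8],[-0.9,0,0,0,0,0,-8],[-0.9,0,0,0,0,0,-8],[-0.9,0,0,0,0,0,-2],[-0.9,0,0,0,0,0,0],[-0.9,0,0,0,0,0,0],[-0.9,0,0,0,0,0,0]]

```text
time: 42.9
tcp_pos: [0.5363, -0.1567, 0.163]
ee_rot: [2.341, 2.093, 0.001]
wrist_force: [1.4, 0.7, 2.4]
width: 0.0141
grip_force: 30.0
```

Run:
```python
from m import *
plan((*car(0,-.15),.163,-6.4),jaw=-.9,step=4.5)
```

```text
t 42.9 p [ 0.5363 -0.1567  0.163 ] q7 -0.21 w 0.0141 F [1.4 0.7 2.4]
-> [ 0.536 -0.158  0.163 -6.4  ] 1
[-0.9, -0.12, -0.06, 0.0, 0.1, 0.0, -0.0]
```

Call:
jog_arm:
  rows:
    - [[-0.2,0,0,0,0,0,0],[-0.2,0,0,0,0,0,0],[0,0,0,0,0,0,0],[0,0,0,0,0,0,0],[0,0,0,-2,0,0,0],[0,0,0,-4,0,0,0],[0,0,0,-3,0,0,0],[0,0,0,0,0,0,0]]

```text
time: 43.7
tcp_pos: [0.538, -0.1565, 0.2569]
ee_rot: [2.337, 2.091, 0.006]
wrist_force: [0.7, 0.7, 0.8]
width: 0.0458
grip_force: 0.0
```

Run:
```python
from m import *
plan((.4535,-.328,.24,-81),jaw=0,step=4.5)
```

```text
t 43.7 p [ 0.538  -0.1565  0.2569] q7 -0.14 w 0.0458 F [0.7 0.7 0.8]
-> [  0.454  -0.328   0.24  -81.   ] 9
[0, -2.0, -0.72, 0.18, 0.0, -0.0, 8.3]
[0, -2.08, -0.43, 0.19, 0.0, -0.0, 8.3]
[0, -2.12, -0.12, 0.19, 0.0, -0.0, 8.3]
[0, -2.12, 0.18, 0.19, 0.0, -0.0, 8.3]
[0, -2.07, 0.49, 0.19, 0.0, -0.0, 8.3]
[0, -1.98, 0.78, 0.19, 0.0, -0.0, 8.3]
[0, -1.84, 1.06, 0.19, 0.0, -0.0, 8.3]
[0, -1.67, 1.31, 0.19, 0.0, -0.0, 8.3]
[0, -1.46, 1.54, 0.19, 0.0, -0.0, 8.3]
```

Call:
jog_arm:
  rows:
    - [[0,-2,-0.7,0.2,0,0,8.3],[0,-2.1,-0.4,0.2,0,0,8.3],[0,-2.1,-0.1,0.2,0,0,8.3],[0,-2.1,0.2,0.2,0,0,8.3],[0,-2.1,0.5,0.2,0,0,8.3],[0,-2,0.8,0.2,0,0,8.3],[0,-1.8,1.1,0.2,0,0,8.3],[0,-1.7,1.3,0.2,0,0,8.3]]

```text
time: 44.5
tcp_pos: [0.4609, -0.3105, 0.2359]
ee_rot: [-3.107, -0.462, 0.001]
wrist_force: [0.2, -0.6, 0.1]
width: 0.0456
grip_force: 0.0
```

Call:
jog_arm:
  rows:
    - [[0,-1.5,1.5,0.2,0,0,8.3],[0,0,0,3,0,0,0],[0,0,0,3,0,0,0],[0,0,0,3,0,0,0],[0,0,0,0,0,0,0],[0,0,0,0,0,0,0],[0,0,0,0,0,0,0]]

```text
time: 45.2
tcp_pos: [0.4527, -0.3291, 0.1462]
ee_rot: [3.131, 0.245, 0.003]
wrist_force: [0.6, -0.3, -0.3]
width: 0.0457
grip_force: 0.0
```

Run:
```python
from m import *
plan((.4535,-.328,.072,-81),jaw=0,step=4.5)
# check locked right key from both cameras
for c in('top','side'):
    im,d=snap(c); W=world(c,d)
    o=(W[...,2]>.18)&(W[...,2]<.195)&(abs(W[...,0]-.536)<.04)&(abs(W[...,1]+.157)<.04)
    if o.sum()>10: print(c,rect(W[o]),o.sum(),np.median(W[o],0).round(4),np.percentile(W[o][:,2],95).round(4))
    cv2.imwrite(f'pics/k_{c}.png',im)
```

```text
t 45.2 p [ 0.4527 -0.3291  0.1462] q7 -1.02 w 0.0457 F [ 0.6 -0.3 -0.3]
-> [ 4.54e-01 -3.28e-01  7.20e-02 -8.10e+01] 2
[0, 0.04, -0.05, 3.71, 0.0, -0.0, -0.0]
[0, 0.05, -0.05, 3.71, 0.0, -0.0, -0.0]
top (array([ 537. , -154.7]), array([45.1, 14.4]), 82.0) 137 [ 0.5362 -0.1546  0.1883] 0.1911
side (array([ 535.2, -156.8]), array([46.4, 14. ]), 83.4) 157 [ 0.5355 -0.1591  0.1874] 0.1903
```

Call:
jog_arm:
  rows:
    - [[0,0.1,-0.1,3,0,0,0],[0,0,0,3,0,0,0],[0,0,0,1.4,0,0,0],[-0.9,0,0,0,0,0,0],[-0.9,0,0,0,0,0,0],[-0.9,0,0,0,0,0,0],[-0.9,0,0,0,0,0,0],[-0.9,0,0,0,0,0,0]]
  newtons: 30

```text
time: 46.1
tcp_pos: [0.4532, -0.328, 0.0718]
ee_rot: [3.131, 0.245, 0.002]
wrist_force: [0.2, -1.2, 5.1]
width: 0.0137
grip_force: 30.0
```

Call:
jog_arm:
  rows:
    - [[-0.9,0,0,0,0,0,0],[-0.9,0,0,-2,0,0,0],[-0.9,0,0,-4,0,0,0],[-0.9,0,0,-5,0,0,0],[-0.9,0,0,-5,0,0,0],[-0.9,0,0,-2,0,0,0],[-0.9,0,0,0,0,0,0],[-0.9,0,0,0,0,0,0]]

```text
time: 46.9
tcp_pos: [0.4523, -0.3274, 0.2504]
ee_rot: [3.132, 0.245, -0.0]
wrist_force: [0.3, -0.8, -2.2]
width: 0.0138
grip_force: 30.0
```

Run:
```python
from m import *
plan((.44,-.15,.27,-96.4),(.44,.05,.27,-96.4),(*car(0,.15),.255,-96.4),jaw=-.9,step=4.8)
```

```text
t 46.9 p [ 0.4523 -0.3274  0.2504] q7 -0.98 w 0.0138 F [ 0.3 -0.8 -2.2]
-> [  0.44  -0.15   0.27 -96.4 ] 4
[-0.9, 0.39, -4.43, -0.49, 0.0, 0.0, 3.8]
[-0.9, 0.09, -4.45, -0.49, 0.0, 0.0, 3.8]
[-0.9, -0.21, -4.44, -0.49, 0.0, 0.0, 3.8]
[-0.9, -0.5, -4.42, -0.49, 0.0, 0.0, 3.8]
-> [ 4.40e-01  5.00e-02  2.70e-01 -9.64e+01] 5
[-0.9, -0.45, -3.98, 0.0, 0.0, 0.0, 0.0]
[-0.9, -0.45, -3.98, 0.0, 0.0, 0.0, 0.0]
[-0.9, -0.45, -3.98, 0.0, 0.0, 0.0, 0.0]
[-0.9, -0.45, -3.98, 0.0, 0.0, 0.0, 0.0]
[-0.9, -0.45, -3.98, 0.0, 0.0, 0.0, 0.0]
-> [  0.569   0.14    0.255 -96.4  ] 4
[-0.9, 2.95, -2.6, 0.38, 0.0, 0.0, 0.0]
[-0.9, 2.95, -2.6, 0.38, 0.0, 0.0, 0.0]
[-0.9, 2.95, -2.6, 0.38, 0.0, 0.0, 0.0]
[-0.9, 2.95, -2.6, 0.38, 0.0, 0.0, 0.0]
```

Call:
jog_arm:
  rows:
    - [[-0.9,0.4,-4.4,-0.5,0,0,3.8],[-0.9,0.1,-4.4,-0.5,0,0,3.8],[-0.9,-0.2,-4.4,-0.5,0,0,3.8],[-0.9,-0.5,-4.4,-0.5,0,0,3.8],[-0.9,-0.5,-4,0,0,0,0],[-0.9,-0.5,-4,0,0,0,0],[-0.9,-0.5,-4,0,0,0,0],[-0.9,-0.4,-4,0,0,0,0]]

```text
time: 47.7
tcp_pos: [0.4376, 0.011, 0.269]
ee_rot: [3.137, -0.171, -0.005]
wrist_force: [0.6, -0.2, -1.9]
width: 0.0136
grip_force: 30.0
```

Call:
jog_arm:
  rows:
    - [[-0.9,-0.4,-4,0,0,0,0],[-0.9,2.9,-2.6,0.4,0,0,0],[-0.9,3,-2.6,0.4,0,0,0],[-0.9,3,-2.6,0.4,0,0,0],[-0.9,2.9,-2.6,0.4,0,0,0],[-0.9,0,0,0,0,0,0],[-0.9,0,0,0,0,0,0],[-0.9,0,0,0,0,0,0]]

```text
time: 48.5
tcp_pos: [0.567, 0.1397, 0.2533]
ee_rot: [3.136, -0.171, -0.004]
wrist_force: [-0.1, -0.3, -1.8]
width: 0.0136
grip_force: 30.0
```

Run:
```python
from m import *
plan((*car(0,.15),.21,-96.4),jaw=-.9,step=4.8)
```

```text
t 48.5 p [0.567  0.1397 0.2533] q7 -2.2 w 0.0136 F [-0.1 -0.3 -1.8]
-> [  0.569   0.14    0.21  -96.4  ] 1
[-0.9, 0.21, -0.1, 4.33, 0.1, 0.1, 0.2]
```

Call:
jog_arm:
  rows:
    - [[-0.9,0.2,-0.1,2,0.1,0.1,0.2],[-0.9,0,0,2,0,0,0],[-0.9,0,0,0.5,0,0,0],[-0.9,0,0,0,0,0,0],[-0.9,0,0,0,0,0,0],[-0.9,0,0,0,0,0,0]]

```text
time: 49.1
tcp_pos: [0.5707, 0.1414, 0.2109]
ee_rot: [-3.135, 0.177, -0.006]
wrist_force: [-0.1, -0.2, -0.9]
width: 0.0137
grip_force: 30.0
```

Run:
```python
from m import *
plan((*car(0,.15),.1915,-96.4),jaw=-.9,step=4.8)
```

```text
t 49.1 p [0.5707 0.1414 0.2109] q7 -2.23 w 0.0137 F [-0.1 -0.2 -0.9]
-> [  0.569   0.14    0.192 -96.4  ] 1
[-0.9, -0.16, 0.12, 1.94, -0.1, -0.2, -0.0]
```

Call:
jog_arm:
  rows:
    - [[-0.9,-0.1,0.1,0.3,0,-0.2,0],[-0.9,0,0,0.5,0,0,0],[-0.9,0,0,0.6,0,0,0],[-0.9,0,0,0.5,0,0,0],[-0.9,0,0,0,0,0,0],[-0.9,0,0,0,0,0,0]]

```text
time: 49.7
tcp_pos: [0.569, 0.1404, 0.1905]
ee_rot: [-3.135, 0.176, 0.003]
wrist_force: [-0.8, 0.0, -1.2]
width: 0.014
grip_force: 30.0
```

No contact force, so the head is in the slot.

Call:
jog_arm:
  rows:
    - [[-0.9,0,0,0.7,0,0,0],[-0.9,0,0,0.7,0,0,0],[-0.9,0,0,0.7,0,0,0],[-0.9,0,0,0.4,0,0,0],[-0.9,0,0,0.2,0,0,0],[-0.9,0,0,0,0,0,0],[-0.9,0,0,0,0,0,0]]

```text
time: 50.4
tcp_pos: [0.5692, 0.1406, 0.1639]
ee_rot: [-3.135, 0.176, 0.002]
wrist_force: [-1.3, 0.5, -1.0]
width: 0.0139
grip_force: 30.0
```

Call:
jog_arm:
  rows:
    - [[-0.9,0,0,0.2,0,0,0],[-0.9,0,0,0,0,0,0],[-0.9,0,0,0,0,0,0]]

```text
time: 50.7
tcp_pos: [0.5698, 0.1406, 0.1628]
ee_rot: [-3.134, 0.177, -0.001]
wrist_force: [0.0, -1.2, 4.6]
width: 0.0136
grip_force: 30.0
```

Call:
jog_arm:
  rows:
    - [[-0.9,0,0,0,0,0,0],[-0.9,0,0,0,0,0,-8],[-0.9,0,0,0,0,0,-8],[-0.9,0,0,0,0,0,-8],[-0.9,0,0,0,0,0,-8],[-0.9,0,0,0,0,0,-8],[-0.9,0,0,0,0,0,-8],[-0.9,0,0,0,0,0,-8]]

```text
time: 51.5
tcp_pos: [0.5699, 0.1407, 0.1628]
ee_rot: [-2.847, -1.324, -0.002]
wrist_force: [-1.0, -0.0, 4.8]
width: 0.0139
grip_force: 30.0
```

Call:
jog_arm:
  rows:
    - [[-0.9,0,0,0,0,0,-8],[-0.9,0,0,0,0,0,-8],[-0.9,0,0,0,0,0,-8],[-0.9,0,0,0,0,0,-8],[-0.9,0,0,0,0,0,-2],[-0.9,0,0,0,0,0,0],[-0.9,0,0,0,0,0,0],[-0.9,0,0,0,0,0,0]]

```text
time: 52.3
tcp_pos: [0.57, 0.1408, 0.1627]
ee_rot: [-2.342, -2.092, -0.004]
wrist_force: [-0.5, -0.5, 5.1]
width: 0.0138
grip_force: 30.0
```

Run:
```python
from m import *
plan((*car(0,.15),.163,-6.4),jaw=-.9,step=4.5)
```

```text
t 52.3 p [0.57   0.1408 0.1627] q7 -0.89 w 0.0138 F [-0.5 -0.5  5.1]
-> [ 0.569  0.14   0.163 -6.4  ] 1
[-0.9, -0.05, -0.1, -0.03, 0.0, -0.1, -0.1]
```

Turned to square; now release, rise and move clear.

Call:
jog_arm:
  rows:
    - [[-0.2,0,0,0,0,0,0],[-0.2,0,0,0,0,0,0],[0,0,0,0,0,0,0],[0,0,0,0,0,0,0],[0,0,0,-2,0,0,0],[0,0,0,-4,0,0,0],[0,0,0,-5,0,0,0],[0,0,0,-2,0,0,0]]

```text
time: 53.1
tcp_pos: [0.5702, 0.1416, 0.2962]
ee_rot: [-2.342, -2.093, -0.008]
wrist_force: [-0.8, 0.5, -0.4]
width: 0.0462
grip_force: 0.0
```

Call:
jog_arm:
  rows:
    - [[0,0,-4,0,0,0,0],[0,0,-4,0,0,0,0],[0,0,-4,0,0,0,0],[0,0,-3,0,0,0,0],[0,0,-2,0,0,0,0],[0,0,0,0,0,0,0],[0,0,0,0,0,0,0]]

```text
time: 53.8
tcp_pos: [0.4007, 0.159, 0.2923]
ee_rot: [-2.342, -2.092, -0.001]
wrist_force: [0.8, -0.4, 0.6]
width: 0.046
grip_force: 0.0
```

Run:
```python
from m import *
for c in('top','side'):
    im,d=snap(c,f'f_{c}.png'); W=world(c,d)
    for x,y in(car(0,.15),car(0,-.15)):
        o=(W[...,2]>.18)&(W[...,2]<.195)&(abs(W[...,0]-x)<.04)&(abs(W[...,1]-y)<.04)
        if o.sum()>10: print(c,rect(W[o]),o.sum(),np.percentile(W[o][:,2],95).round(4))
    print([q for q in caps(c,im,W) if q[2][0]<.7])
print(ctrl.get_state()['tcp_pos'])
```

```text
top (array([570.7, 141.2]), array([45.7, 14.1]), 85.6) 132 0.1906
top (array([ 537.3, -155.4]), array([45.3, 14.7]), 85.2) 137 0.1916
[('red', 163, array([0.6453, 0.3173, 0.1001]))]
side (array([569.1, 140.4]), array([45.3, 14.2]), 82.6) 100 0.1904
side (array([ 535.6, -157.5]), array([47.3, 13.9]), 82.6) 153 0.1901
[('red', 104, array([0.6444, 0.3167, 0.0992]))]
[0.40128943 0.15903594 0.29206091]
```

View pics/f_side.png

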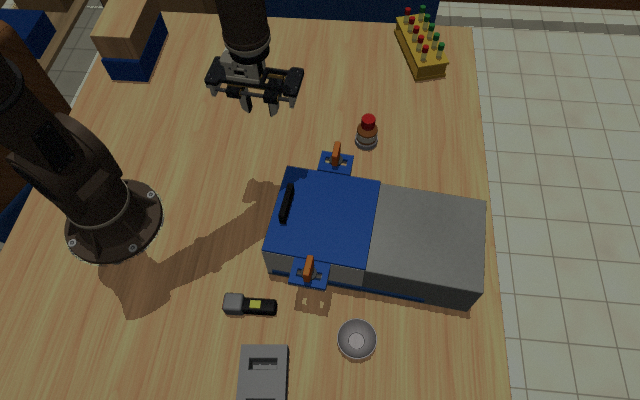

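The cover is shut, with both orange keys seated across their slots at (336,153) and (308,268). The red bottle (367,130), scanner and dish are where they were, and the arm is clear.

```bash
python3 -c "
from cell import ctrl
print(ctrl.close_job())"
```

```text
the job is handed in; nothing more can be done
None
```

The job is handed in: all four blue-capped bottles stand upright in the bay, the cover is fully shut, and both T-keys are home and turned a quarter turn across their slots; the red-capped bottle, dish and scanner were left where they were.

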